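# Tighten the disc nut of a sole-scouring machine with the pin spanner, then switch it on

### The arm

A 6-joint arm with a two-finger parallel gripper is mounted at the origin on the work surface. World frame = base frame: x ahead of the robot, y to its left, z up, the work surface at z = 0. Lengths are in mm, angles in rad, forces in N, time in s.
With the tool pointing down it reaches from about 350 to 975 mm from the base axis. Payload 7.1 kg.
Tool frame: the origin (TCP) lies between the finger pads; the fingertips stand 19 mm ahead of it and the grasp point (between the pads) is the TCP; y points along the fingers, z is the direction in which the jaws open and shut, and the axes are right-handed (so a half turn about y gives the same grasp; the last joint's range is limited). The gripper opens to 88 mm and grips with 3 to 60 N. Pads are 20 mm wide; open, the fingers measure 115 mm over their backs; the gripper's body (75 mm by 178 mm) begins 61 mm behind the grasp point.
Start: joints at [-1.355, 0.423, 1.63, -0, 1.089, -0.019], TCP at [145.425, -607.829, 241.675] pointing down, gripper open.
Joint ranges: [-3, 3], [-0.9, 2.11], [0.09, 2.58], [-1.31, 4.45], [0.11, 2.69], [-2.54, 2.54]. Speed limits (rad/s): [2.39, 2.39, 3.01, 3.14, 3.14, 3.14].

### API

Orientations are given as a rotation vector (axis times angle).
In Python, from workcell import ctrl gives the robot as it stands.
- The arm moves only by the tool servo_tool, never from a script. Its argument "moves" is text: rows parted by semicolons, each of 6 numbers parted by spaces: the shift along the world's x, y, z in m, then the turn, a rotation vector about the world's x, y, z in degrees. A call has 1 to 8 rows; each row is the pose to reach, as a shift and turn from the pose commanded when the call began; what a row does not reach only later rows make up. A row lasts 1/8 s, in which the tool goes at most 62.5 mm and 10.7 degrees, less where a joint would pass 70% of its speed; a pose out of reach is approached as far as the arm can. A call with a gripper value outside its range is refused whole. "hand" is the closure in counts, from 0 (fully open) to 255 (shut), set as the call begins (left out, the last holds). The fingers move at their own pace and stop on an object; the grip force is fixed at half the most. Time passes only in rows, so rows that repeat a pose let the fingers close. It gives the time, the measured TCP pose, the force and the opening at its end, in the units of the state.
- ctrl.get_obs(): the state, without advancing time (a new reading comes with each control period).
- ctrl.get_image(name): name is "scene" or "top" or "wrist"; returns a dict with "pixels" (480x640x3 uint8, red, green, blue), "depth" (480x640 float32, mm along the optical axis (not along the pixel's ray), 0 where there is no reading), "vertical_fov" (degrees; the focal length in pixels is half the picture's height over the tangent of half this angle, whatever the lens; pixels are square), "cx", "cy" (the principal point, pixels), "xyz" and "attitude" of the camera in the world; the wrist camera has in their place "T_tool_cam" (4x4, takes a point from camera to tool coordinates, whose origin is the TCP and whose axes are the tool frame's). Camera axes: x right, y up, looking along -z (the intrinsics and any distortion apply to the point x, -y, -z); pixel columns grow to the right and rows downward; lengths in mm; the calibration is good to about 2 mm. A picture is of the moment at which its call begins: read the wrist's pose just before it.
- ctrl.close_job(): hands the job in, once; it reports no verdict.
The state is a dict: "t": time; "qpos": joint angles; "qvel": joint speeds; "joint_torque": joint torques, N m; "ee_pos": TCP position; "orientation": TCP orientation; "ft_force": force on the tool from outside, world axes, zero at the start; "moment": the same for the moment, N m; "width": finger opening in mm.
Only numpy, scipy, OpenCV 4.12 (cv2) and the standard library are available. Lean on these libraries where they do the work, as an engineer would, in place of code of your own. Each camera call takes 0.05 s, during which the arm holds its last target.

### The job

A new abrasive disc has been put on the sole-scouring machine, and its two-hole clamp nut is only hand-tight. Take the two-pin spanner from the felt mat, seat both of its pins in the nut's two holes, turn the nut clockwise (seen from above) until it is tight against its stop, and lay the spanner flat on the mat again without dropping it. Only then lift the hood of the switch box, throw the toggle right over to the far side (on) and close the hood fully, leaving the other things on the bench where they are.

Things in the scene. Friction and masses are not known exactly. Their poses are not given: they have to be found in the camera images.
- machine: Sole-scouring machine, fixed: round grey cast base 216 mm across and 78 mm high with a flat brown abrasive disc (150 mm across, top at 90 mm) lying on it; the upright spindle is held by its brake while the machine is off. Origin: on the spindle's axis at bench level; z up. The spindle's end (16 mm thick) stands 4 mm above the nut.
- dust_guard: Fixed curved steel wall round part of the disc. Origin: on the spindle's axis, 78 mm above the bench; its x axis is horizontal, through the guard's middle. Covers 75 degrees either side of x, 91 to 101 mm from the axis, up to 25 mm above the nut's top; a round spout at its middle reaches out to 148 mm. The spanner cannot swing through it: of the two half-turn-apart ways to set it on the nut, one is clear.
- disc_nut (a joint): Turn of the clamp nut (rad), growing as it is turned clockwise seen from above; starts loose between 0.05 and 0.55, tight against a hard stop at 1.2. Friction about 0.3 N m; it stays where it is left.
- disc_nut_top (a point): Centre of the steel nut's top face (66 mm across, 106 mm above the bench), on the spindle's axis; z up, and y along the line through the two holes; turns with the nut. The nut is 12 mm thick on a 72 mm flange.
- disc_nut_hole0 (a point): Mouth of one hole in the nut's top face, centre, 22 mm from the axis along +y of disc_nut_top. Hole 10 mm wide, 9 mm deep, upright. Same axes as disc_nut_top.
- disc_nut_hole1 (a point): Mouth of the other hole, 22 mm from the axis along -y of disc_nut_top. Hole 10 mm wide, 9 mm deep.
- spanner: Two-pin spanner, 196 mm long, 0.2 kg, lying level, pins down: steel U-fork 58 mm wide, its plate at z = 8 to 13 mm; black grip 20 mm wide, x = -187 to -85, z = 0 to 21 mm. Origin: midway between the pin tips; x from grip to fork, z up. Pins 7 mm thick, bevelled, 8 mm long, at y = +22 and -22 mm. It rests on the pin tips and the grip. Centre of mass near x = -85 mm.
- spanner_grip (a point): A point within the spanner's black grip, where it is well held: x = -110, y = 0, z = 10.5 mm in the spanner's frame.
- spanner_pin0 (a point): Tip of the spanner's pin at y = +22 mm.
- spanner_pin1 (a point): Tip of the spanner's pin at y = -22 mm.
- mat: Fixed grey felt tool mat, 260 (x) by 190 (y) by 3 mm. Origin: centre of its underside, z up. The pin spanner and the plain open-ended spanner lie on it side by side, in either order.
- switch_box: Fixed grey switch box, 150 (x) by 110 (y) by 60 mm high, with the toggle on its top under the hood. Origin: centre of its underside; z up; its front (lift-tab side) is at -x, +x is the far side.
- hood (a joint): Angle of the hood over the toggle (rad): 0 closed, stop at 1.62; opens upward and backward about the hinge. Stiff hinge: it stays at any angle; about 1 to 2 N at the tab moves it.
- hood_hinge (a point): Point on the hood's hinge line, in its middle, 62 mm above the bench and 50 mm behind (+x of) the box's centre; y is along the hinge line, -x to the front. The hood is a box 90 (x) by 80 (y) by 52 mm high, open underneath, running from the hinge line to 90 mm in front of it.
- hood_tab (a point): Centre for gripping the hood's lift tab, an upright plate 10 mm thick (y), 32 mm high (18 to 50 mm above the hood's lower edge) that sticks out 45 mm from the hood's front wall. With the hood closed the point lies 118 mm in front of the hinge line and 36 mm above it, 28 mm in front of the hood's wall. Moves with the hood.
- toggle (a joint): Angle of the toggle lever (rad): 0 off, leaning to the front (-x of the box); 0.9 on, leaning to the far side (+x). Stays where it is left; about 1.5 N at its end moves it.
- toggle_tip (a point): Upper end of the steel toggle lever (14 mm thick, rounded), 36 mm from its pivot, which lies at x = 0, y = 0, 61 mm above the switch box's underside, axis along y. Moves with the lever.
- flat_spanner: Plain steel open-ended spanner without pins, 190 mm long, 34 mm wide and 8 mm high: leave it. Origin: underside near its larger end; the rest extends to -x.
- shoe_last: Wooden shoe last (foot-shaped form), 190 mm long, 72 wide, 74 mm high, standing in front of the machine: leave it. Origin: underside centre, x to the toe.
- mug: White mug, 80 mm wide, 92 mm high: leave it. Origin: underside centre.
- paint_jar: White jar, 68 mm wide, 72 mm high: leave it. Origin: underside centre.

How it is judged:
By the outcome, as a careful person would: the job done as asked, in the order asked, and still so for the second after the job is handed in, with the robot touching nothing.
It also fails if it takes over 72 s, if anything falls off the work surface, if the arm or the gripper's body presses on something with over 40 N, if the wrist force passes 120 N, or if a joint passes its speed limit or range.

## Working session

There is one attempt and no reset: what is moved stays moved. The work goes in short steps, Python scripts to look and compute and a tool call to move; the robot and the scene stay as the last step left them, time stands still between calls to the robot, and variables do not carry over. Pictures are saved under pics/ and viewed, and the job is handed in when it is done.

Besides the shell and the picture viewer there is one more tool, called after "Call:" in YAML: its name, and indented under it one key for each argument. servo_tool: Moves the arm, as the interface text tells. Its arguments: {"type":"object","properties":{"moves":{"type":"string"},"hand":{"type":"number"}},"required":["moves"]}

```bash
ls; mkdir -p pics; cat > h.py <<'E'
import numpy as np, cv2
from workcell import ctrl
from scipy.spatial.transform import Rotation as R
def save(im,fn): cv2.imwrite('pics/'+fn, im['pixels'][:,:,::-1])
E
python3 - <<'E'
from h import *
import pickle
o=ctrl.get_obs(); print(o)
d={}
for n in ['scene','top','wrist']:
    im=ctrl.get_image(n); save(im,n+'0.png'); d[n]=im
    print(n,{k:v for k,v in im.items() if k not in('pixels','depth')})
pickle.dump(d,open('im0.pkl','wb'))
E
```

```text
pics
{'t': 0.0, 'qpos': array([-1.35498012e+00,  4.23822092e-01,  1.63070507e+00, -1.99898823e-06,
        1.08860796e+00, -1.89916195e-02]), 'qvel': array([0.00084642, 0.00101464, 0.00133893, 0.00254166, 0.00108216,
       0.00293294]), 'joint_torque': array([-3.50526389e-04, -5.44629872e+01, -2.73666501e+01,  6.42837770e-02,
        2.26849958e-02, -1.15075427e-04]), 'ee_pos': array([ 145.32396714, -607.31459216,  240.90746697]), 'orientation': array([-0.24749143,  2.09857919, -2.0953384 ]), 'ft_force': array([-0.39723151,  0.02358783, -0.26410695]), 'moment': array([-0.02353458, -0.02163209,  0.02456845]), 'width': 88.0373861124524}
scene {'vertical_fov': 54.73125421947056, 'cx': 324.1282811140216, 'cy': 233.1959488127099, 'xyz': array([ 962.72200332, -328.36578913,  848.3149135 ]), 'attitude': array([0.57518033, 0.25345456, 0.80725752])}
top {'vertical_fov': 43.98161894158902, 'cx': 315.81481461922124, 'cy': 247.60858001718466, 'xyz': array([ 430.22233381,   20.92737163, 1335.86904552]), 'attitude': array([ 0.07408749, -0.10421969, -1.58384615])}
wrist {'vertical_fov': 59.549594171569446, 'cx': 318.13067007400326, 'cy': 238.93899147231204, 'T_tool_cam': array([[-1.23623604e-03, -9.66047939e-01, -2.58359926e-01,
        -7.01503442e+01],
       [-2.39853683e-04,  2.58360402e-01, -9.66048573e-01,
        -1.42503848e+02],
       [ 9.99999207e-01, -1.13229549e-03, -5.51104598e-04,
         1.03852763e+00],
       [ 0.00000000e+00,  0.00000000e+00,  0.00000000e+00,
         1.00000000e+00]])}
```

View pics/top0.png

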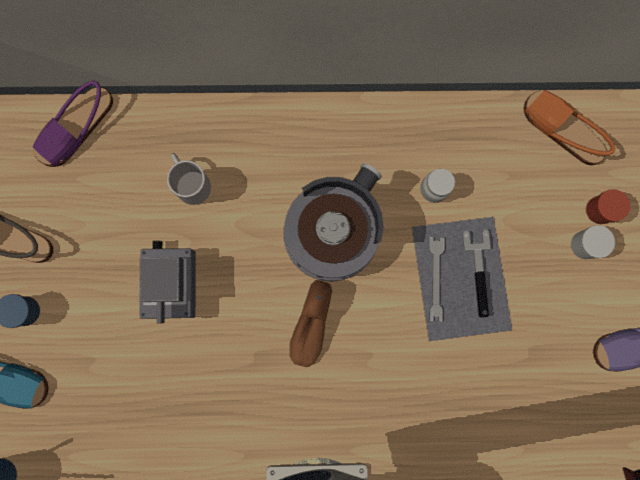

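View pics/scene0.png

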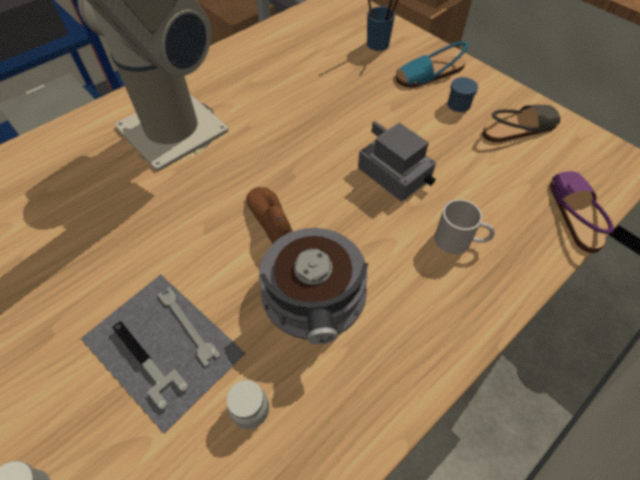

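View pics/wrist0.png

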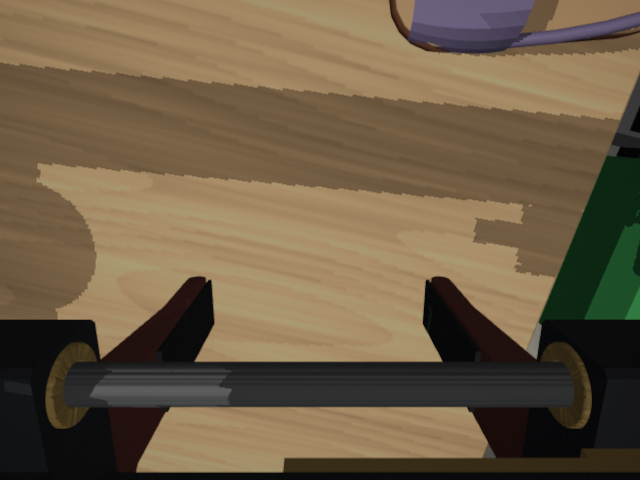

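```bash
cat >> h.py <<'E'
def K(im): 
    H=im['pixels'].shape[0]; return H/2/np.tan(np.radians(im['vertical_fov'])/2)
def campose(im,obs=None):
    if 'xyz' in im: return R.from_rotvec(im['attitude']).as_matrix(), np.array(im['xyz'])
    T=np.eye(4);T[:3,:3]=R.from_rotvec(obs['orientation']).as_matrix();T[:3,3]=obs['ee_pos']
    T=T@im['T_tool_cam']; return T[:3,:3],T[:3,3]
def onplane(im,uv,z,obs=None):
    uv=np.atleast_2d(uv).astype(float); M,c=campose(im,obs); f=K(im)
    d=np.c_[(uv[:,0]-im['cx'])/f,-(uv[:,1]-im['cy'])/f,-np.ones(len(uv))]@M.T
    return c+d*((z-c[2])/d[:,2])[:,None]
def project(im,p,obs=None):
    p=np.atleast_2d(p).astype(float);M,c=campose(im,obs);f=K(im);q=(p-c)@M
    return np.c_[im['cx']+f*q[:,0]/-q[:,2], im['cy']-f*q[:,1]/-q[:,2]]
def depthpts(im,uv,obs=None):
    uv=np.atleast_2d(uv);M,c=campose(im,obs);f=K(im)
    z=im['depth'][uv[:,1].astype(int),uv[:,0].astype(int)]
    q=np.c_[(uv[:,0]-im['cx'])/f*z,-(uv[:,1]-im['cy'])/f*z,-z]
    return q@M.T+c
def cloud(im,obs=None):
    v,u=np.mgrid[:480,:640]; return depthpts(im,np.c_[u.ravel(),v.ravel()],obs).reshape(480,640,3)
def crop(im,u0,v0,u1,v1,s,fn):
    c=im['pixels'][v0:v1,u0:u1,::-1]; cv2.imwrite('pics/'+fn,cv2.resize(c,None,fx=s,fy=s,interpolation=cv2.INTER_CUBIC))
E
python3 - <<'E'
from h import *
import pickle
d=pickle.load(open('im0.pkl','rb')); t=d['top']; s=d['scene']
pc=cloud(t)
px=t['pixels'].astype(int)
print('depth ok', (t['depth']>0).mean(), 'bench z', np.median(pc[300:400,330:400,2]))
# grip: dark pixels within mat area
m=(px.sum(2)<70); m[:, :412]=0; m[:,512:]=0; m[:215]=0;m[340:]=0
n,l,st,c=cv2.connectedComponentsWithStats(m.astype(np.uint8)); print(st,c)
ys,xs=np.nonzero(m); 
i=np.argmax(st[1:,4])+1; ys,xs=np.nonzero(l==i)
P=onplane(t,np.c_[xs,ys],24)
(r)=cv2.minAreaRect(P[:,:2].astype(np.float32)); print('grip rect',r, 'z',pc[ys,xs,2].mean())
# machine top: nut spindle
for n,uv,z in [('nut',(333,228),106),('mug',(188,180),92),('jar',(438,186),72),('box',(167,283),60)]:
    print(n,onplane(t,uv,z), pc[uv[1],uv[0]])
crop(t,405,210,520,345,5,'t_mat.png'); crop(t,275,155,400,285,5,'t_mach.png'); crop(t,130,230,205,330,6,'t_box.png')
crop(s,250,220,380,350,5,'s_mach.png'); crop(s,350,115,445,205,6,'s_box.png')
E
```

```text
depth ok 0.9959602864583333 bench z -0.5900313287985455
[[     0      0    640    480 306899]
 [   475    272     13     45    300]
 [   488    313      1      1      1]] [[319.34123604 239.44692879]
 [481.35333333 293.54666667]
 [488.         313.        ]]
grip rect ((470.92449951171875, -370.83056640625), (98.0752182006836, 21.219038009643555), 2.8984615802764893) z 26.61386022907264
nut [[610.7772299  -40.38609199 106.        ]] [610.48152444 -40.2856753  108.01422944]
mug [[720.01624311 265.39814471  92.        ]] [740.77057662 282.90654567   2.91713044]
jar [[ 704.98867891 -272.34164865   72.        ]] [ 706.12349538 -273.55288329   66.7800761 ]
box [[503.54183525 314.53174245  60.        ]] [500.33580374 301.69334553 115.78974586]
```

```bash
cd pics; python3 -c "
import cv2,numpy as np
f=[cv2.resize(cv2.imread(x),(400,400)) for x in ['t_mat.png','t_mach.png','s_mach.png','t_box.png']]
" ; ls
```

```text
s_box.png
s_mach.png
scene0.png
t_box.png
t_mach.png
t_mat.png
top0.png
wrist0.png
```

View pics/t_mach.png

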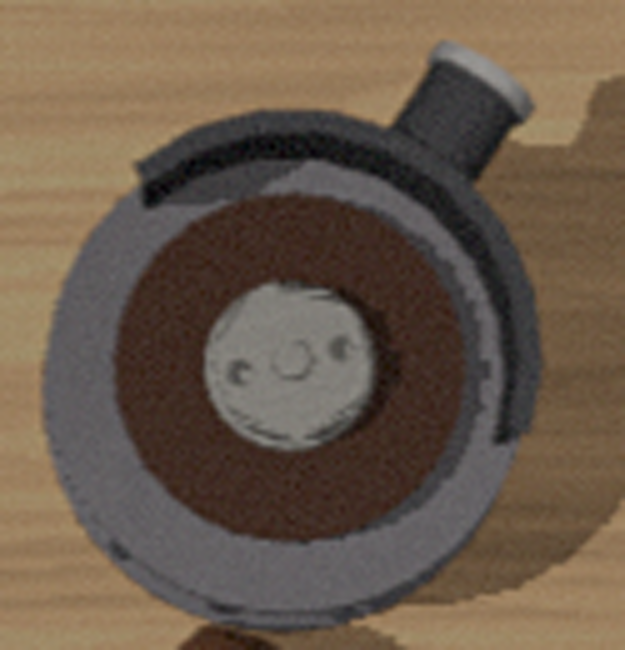

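View pics/t_mat.png

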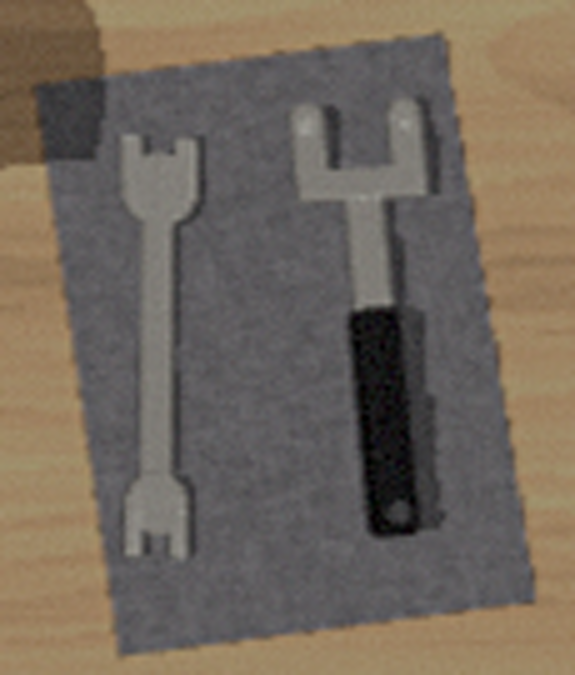

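View pics/t_box.png

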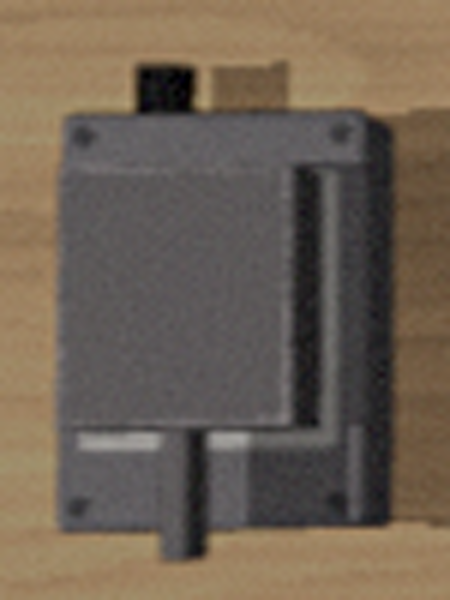

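View pics/s_mach.png

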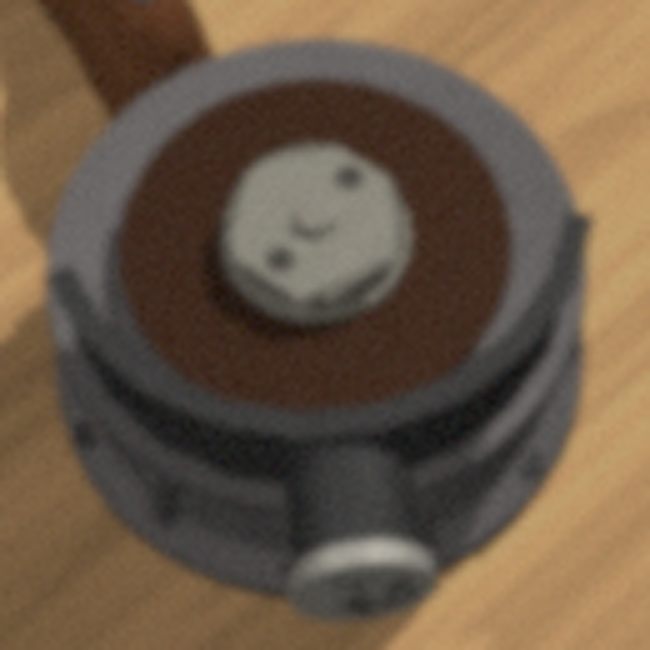

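```bash
python3 - <<'E'
from h import *
import pickle
d=pickle.load(open('im0.pkl','rb')); t=d['top']; s=d['scene']
o=ctrl.get_obs(); print(np.round(R.from_rotvec(o['orientation']).as_matrix(),3))
off=-0.4
A=np.array([[238,373],[342,350]])/5+[275+off,155+off]
B=np.array([[348,176],[280,258]])/5+[250+off,220+off]
for n,im,uv in [('top',t,A),('scene',s,B)]:
    p=onplane(im,uv,106); print(n,p.round(1),'mid',p.mean(0).round(1),'sep',np.linalg.norm(p[0]-p[1]),'angle of hole line',np.degrees(np.arctan2(*(p[0]-p[1])[[1,0]])))
# spanner fork tips, plate top z=3+13
F=np.array([[310,110],[405,110]])/5+[405+off,210+off]; print('forktip',onplane(t,F,16))
G=np.array([[375,310],[393,530]])/5+[405+off,210+off]; print('grip ends',onplane(t,G,24))
# hood: crop6 offset(130,230): rear-left,(63,168) rear-right(292,165) fl (63,422) fr(290,425), z=114
H=np.array([[63,168],[294,166],[63,424],[290,426]])/6+[130+off,230+off]; print('hood top',onplane(t,H,114).round(1))
T=np.array([[185,440],[182,558]])/6+[130+off,230+off]; print('tab',onplane(t,T,112).round(1))
Bx=np.array([[62,118],[362,115],[62,525],[350,520]])/6+[130+off,230+off]; print('box',onplane(t,Bx,60).round(1))
sp=np.array([[500,70]])/5+[275+off,155+off]; print('spout',onplane(t,sp,105))
E
```

```text
[[-0.973 -0.     0.233]
 [-0.233  0.001 -0.973]
 [ 0.    -1.    -0.001]]
top [[608.5 -17.7 106. ]
 [617.7 -61.5 106. ]] mid [613.1 -39.6 106. ] sep 44.68508863949249 angle of hole line 101.81240990899119
scene [[609.1 -18.8 106. ]
 [618.9 -61.3 106. ]] mid [614. -40. 106.] sep 43.66191476639004 angle of hole line 102.9642911710335
forktip [[ 611.79116218 -345.90911417   16.        ]
 [ 611.2138926  -388.94734548   16.        ]]
grip ends [[ 520.57161621 -368.69791156   24.        ]
 [ 423.32167448 -372.07387652   24.        ]]
hood top [[553.4 357.8 114. ]
 [553.  279.  114. ]
 [466.1 356.3 114. ]
 [464.2 279.5 114. ]]
tab [[460.1 315.4 112. ]
 [420.2 315.9 112. ]]
box [[576.9 373.3  60. ]
 [576.5 266.3  60. ]
 [432.1 370.8  60. ]
 [432.2 269.4  60. ]]
spout [[ 737.00108143 -131.17050768  105.        ]]
```

Call:
servo_tool:
  moves: "0.05 0.033 -0.012 0 0 -2; 0.1 0.066 -0.025 0 0 -4; 0.155 0.1 -0.038 0 0 -6; 0.205 0.135 -0.05 0 0 -8; 0.26 0.17 -0.065 0 0 -9; 0.31 0.205 -0.08 0 0 -11.5; 0.363 0.239 -0.09 0 0 -11.5; 0.363 0.239 -0.09 0 0 -11.5"
  hand: 100

```text
t: 1.15
ee_pos: [510.8, -366.2, 150.6]
orientation: [-0.043, 2.203, -2.201]
ft_force: [0.0, -0.0, -0.4]
width: 53.4
```

```bash
cat > w.py <<'E'
import sys,pickle
from h import *
o=ctrl.get_obs(); im=ctrl.get_image('wrist'); n=sys.argv[1]; save(im,n+'.png'); pickle.dump((o,im),open(n+'.pkl','wb'))
M=R.from_rotvec(o['orientation']).as_matrix()
print(o['t'],o['ee_pos'].round(1),'yaw',np.degrees(np.arctan2(-M[1,0],-M[0,0])).round(2),'F',o['ft_force'].round(1),'w',o['width'].round(1),'q6',o['qpos'].round(2)); print(M.round(3))
E
python3 w.py w1
```

```text
Traceback (most recent call last):
  File "w.py", line 5, in <module>
    print(o['t'],o['ee_pos'].round(1),'yaw',np.degrees(np.arctan2(-M[1,0],-M[0,0])).round(2),'F',o['ft_force'].round(1),'w',o['width'].round(1),'q6',o['qpos'].round(2)); print(M.round(3))
                                                                                                                            ^^^^^^^^^^^^^^^^
AttributeError: 'float' object has no attribute 'round'
```

View pics/w1.png

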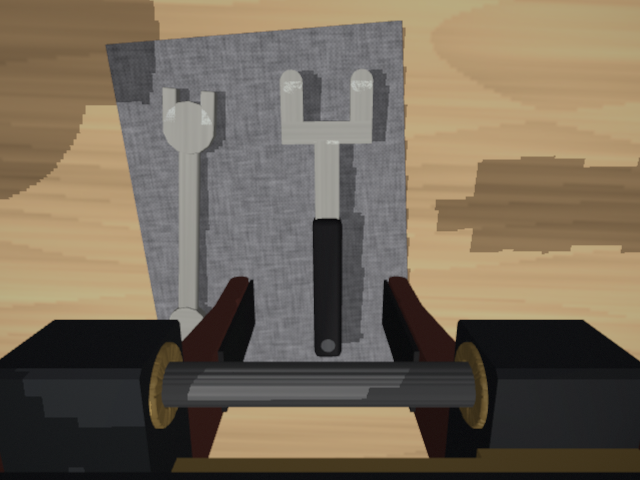

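```bash
sed -i "s/o\['width'\].round(1)/round(o['width'],1)/; s/; print(M.round(3))//" w.py; python3 - <<'E'
from h import *
import pickle
o,im=pickle.load(open('w1.pkl','rb'))
px=im['pixels'].astype(int)
m=(px.sum(2)<150)
for r in [222,230,250,270,290,310,330]:
    xs=np.nonzero(m[r,305:352])[0]+305
    # longest run start
    print(r,xs.min(),xs.max(), px[r,305:352:6].sum(1), onplane(im,[[xs.min(),r]],24,o).round(1)[0,:2])
g=(px.min(2)>120)
for r in [85,95,105,115,125,135]:
    a=np.nonzero(g[r,270:400])[0]+270; 
    print(r,a.min(),a.max(),onplane(im,[[a.min(),r],[a.max(),r]],16,o)[:,:2].round(1).tolist())
n,l,st,c=cv2.connectedComponentsWithStats((px.min(2)>110).astype(np.uint8)); 
for i in range(1,n):
    if st[i,4]>300 and st[i,0]>260 and st[i,0]<400: print(st[i])
E
```

```text
222 313 340 [380 342  57  60  63  65 167 252] [ 520.6 -363.5]
230 313 341 [358 336  81  82  87  85  64 258] [ 515.1 -363.7]
250 313 341 [321 330  78  80  81  86  87 238] [ 501.4 -364.2]
270 314 341 [347 392  82  81  80  91  86 224] [ 487.3 -365.4]
290 314 341 [372 381  79  82  86  95  90 244] [ 472.8 -365.9]
310 314 341 [367 389  75  77  85  97 134 255] [ 457.9 -366.5]
330 315 341 [370 357  74  80  93 102 110 238] [ 442.7 -367.8]
85 270 399 [[605.0, -333.6], [608.1, -413.8]]
95 270 372 [[599.1, -333.6], [601.6, -397.4]]
105 280 399 [[593.3, -340.0], [596.3, -414.9]]
115 270 393 [[587.1, -333.7], [590.1, -411.6]]
125 279 399 [[581.2, -339.5], [584.2, -415.9]]
135 270 397 [[574.7, -333.9], [578.0, -415.2]]
```

```bash
python3 - <<'E'
from h import *
import pickle
o,im=pickle.load(open('w1.pkl','rb'))
print('forkmid',onplane(im,[[327,131],[281,131],[373,131]],16,o).round(1))
print('grip c',onplane(im,[[327.5,219],[327.7,250],[328.2,330],[328.5,356]],24,o).round(1))
print('tips',onplane(im,[[291,70],[361.5,70]],16,o).round(1))
M=R.from_rotvec(o['orientation']).as_matrix();print(o['ee_pos'],np.degrees(np.arctan2(-M[1,0],-M[0,0])))
E
```

```text
forkmid [[ 578.7 -370.3   16. ]
 [ 577.5 -340.9   16. ]
 [ 579.8 -399.7   16. ]]
grip c [[ 522.9 -372.9   24. ]
 [ 501.8 -374.    24. ]
 [ 443.  -377.1   24. ]
 [ 422.6 -378.2   24. ]]
tips [[ 614.2 -346.4   16. ]
 [ 615.9 -389.9   16. ]]
[ 510.79998177 -366.18267767  150.56724631] 2.1983282274508675
```

```bash
python3 w.py w2; python3 w.py w3
```

```text
1.2 [ 510.2 -366.8  150.8] yaw 2.15 F [-0.2  0.   0.3] w 53.6 q6 [-0.64  0.54  1.68  0.    0.92  0.89]
1.25 [ 508.8 -368.   151.1] yaw 2.08 F [-0.9  0.3 -0.7] w 53.3 q6 [-0.64  0.54  1.68 -0.    0.92  0.89]
```

```bash
python3 w.py w4; python3 - <<'E'
from h import *
import pickle
for n in ['w1','w3','w4']:
    o,im=pickle.load(open(n+'.pkl','rb'))
    px=im['pixels'].astype(int); m=((px.sum(2)<150)).astype(np.uint8); m[:, :295]=0;m[:,360:]=0;m[355:]=0
    m=cv2.morphologyEx(m,cv2.MORPH_OPEN,np.ones((9,9)))
    P=[]
    for r in range(225,340,5):
        xs=np.nonzero(m[r])[0]
        P.append(onplane(im,[[(xs.min()+xs.max()+1)/2,r]],24,o)[0])
    P=np.array(P); c=np.polyfit(P[:,0],P[:,1],1); print(n,np.degrees(np.arctan(c[0])),np.polyval(c,510))
    rows=np.nonzero(m.sum(1)>10)[0]; print(rows.min(), onplane(im,[[327,rows.min()]],24,o))
E
```

```text
1.3 [ 508.  -368.9  151.4] yaw 2.0 F [-0.4  0.1 -0.2] w 53.1 q6 [-0.65  0.54  1.68 -0.    0.92  0.89]
w1 3.0445764683363237 -373.5566526084511
219 [[ 522.92959131 -372.61845765   24.        ]]
w3 2.9013589276989435 -373.47852064829436
216 [[ 522.8172122  -374.43345276   24.        ]]
w4 2.848535305032389 -373.60844216095575
214 [[ 523.22721778 -375.32222903   24.        ]]
```

Call:
servo_tool:
  moves: "0.001 -0.0047 -0.04 0 0 0.9; 0.0015 -0.0047 -0.08 0 0 0.9; 0.0015 -0.0047 -0.11 0 0 0.9; 0.0015 -0.0047 -0.127 0 0 0.9; 0.0015 -0.0047 -0.127 0 0 0.9; 0.0015 -0.0047 -0.127 0 0 0.9"

```text
t: 2.1
ee_pos: [510.0, -374.4, 25.6]
orientation: [-0.053, 2.195, -2.197]
ft_force: [0.1, -0.0, 0.6]
width: 53.4
```

Call:
servo_tool:
  moves: "0 0 0 0 0 0; 0 0 0 0 0 0; 0 0 0 0 0 0; 0 0 0 0 0 0; 0 0 0 0 0 0"
  hand: 255

```text
t: 2.72
ee_pos: [510.0, -373.4, 24.9]
orientation: [-0.055, 2.196, -2.196]
ft_force: [0.3, 1.4, 2.8]
width: 19.6
```

Gripped (width 19.6, grip is 20). Lift and look at the fork.

Call:
servo_tool:
  moves: "0 0 0.04 0 0 0; 0 0 0.08 0 0 0; 0 0 0.14 0 0 0; 0 0 0.175 0 0 0; 0 0 0.175 0 0 0; 0 0 0.175 0 0 0"

```text
t: 3.48
ee_pos: [509.1, -372.9, 198.1]
orientation: [-0.057, 2.199, -2.196]
ft_force: [-0.5, 0.3, -1.2]
width: 19.6
```

```bash
python3 w.py w5
```

```text
3.475 [ 509.1 -372.9  198.1] yaw 2.85 F [-0.5  0.3 -1.2] w 19.6 q6 [-0.65  0.48  1.65 -0.    1.02  0.87]
```

View pics/w5.png

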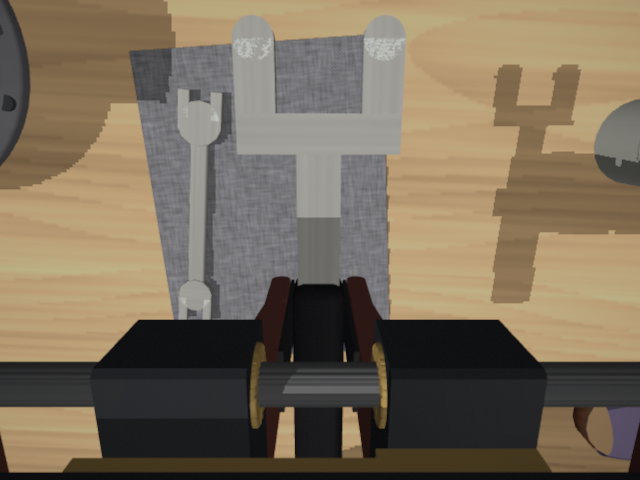

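Call:
servo_tool:
  moves: "0.02 0.05 0 0 0 2; 0.04 0.1 0 0 0 4; 0.06 0.15 0 0 0 6; 0.075 0.195 0 0 0 8; 0.082 0.221 0 0 0 9.5; 0.082 0.221 0 0 0 9.5; 0.082 0.221 0 0 0 9.5; 0.082 0.221 0 0 0 9.5"

```text
t: 4.53
ee_pos: [591.4, -153.5, 199.0]
orientation: [-0.228, 2.109, -2.109]
ft_force: [0.5, -0.3, -1.5]
width: 19.7
```

```bash
python3 w.py w6;python3 - <<'E'
from h import *
import pickle
o,im=pickle.load(open('w5.pkl','rb'))
T=im['T_tool_cam']; f=K(im)
def tool(uv):
    u,v=uv; z=im['depth'][v,u]; q=np.array([(u-im['cx'])/f*z,-(v-im['cy'])/f*z,-z,1]); return (T@q)[:3]
for uv in [(252,20),(384,20),(252,48),(384,48),(254,80),(384,80),(240,133),(398,133),(319,133),(319,116),(319,180),(319,210)]: print(uv,tool(uv).round(1))
E
```

```text
4.525 [ 591.4 -153.5  199. ] yaw 12.27 F [ 0.5 -0.3 -1.5] w 19.7 q6 [-0.27  0.45  1.69 -0.    1.    1.08]
(252, 20) [-104.1    8.8  -20.6]
(384, 20) [-104.1    8.4   22.6]
(252, 48) [-95.8   9.6 -21.1]
(384, 48) [-95.8   9.4  23.1]
(254, 80) [-85.7   9.3 -20.7]
(384, 80) [-85.7   9.1  23.5]
(240, 133) [-68.2  10.1 -26.5]
(398, 133) [-68.3   9.8  29.2]
(319, 133) [-68.2  10.    1.4]
(319, 116) [-74.    9.2   1.4]
(319, 180) [-51.8   8.8   1.4]
(319, 210) [-40.7   9.5   1.5]
```

View pics/w6.png

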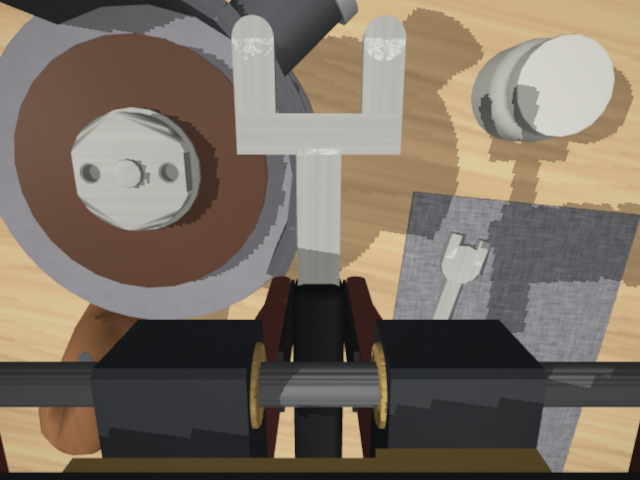

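```bash
python3 - <<'E'
from h import *
import pickle
o,im=pickle.load(open('w6.pkl','rb'))
crop(im,50,90,220,250,4,'w6nut.png'); crop(im,220,0,420,160,4,'w6fork.png')
px=im['pixels'].astype(int)
P=onplane(im,[[90,173],[169,172]],106,o);print(P.round(1),P.mean(0).round(1),np.linalg.norm(P[0]-P[1]),np.degrees(np.arctan2(*(P[0]-P[1])[[1,0]]))-90)
M=R.from_rotvec(o['orientation']).as_matrix(); print('toolframe',((P-o['ee_pos'])@M).round(2), (P.mean(0)-o['ee_pos'])@M)
print('depth z of nut',depthpts(im,[[110,150],[150,195],[130,210]],o).round(1))
# tool-frame points of the fork on plane y=9.3
T=im['T_tool_cam'];f=K(im)
def tl(uv,y):
    d=T[:3,:3]@np.array([(uv[0]-im['cx'])/f,-(uv[1]-im['cy'])/f,-1]); return T[:3,3]+d*((y-T[1,3])/d[1])
for uv,y in [((253,16),9.3),((384.5,16),9.3),((253,37),9.3),((384.5,37),9.3),((319,284),1.3)]: print(uv,tl(uv,y).round(2))
E
```

```text
[[608.6 -20.7 106. ]
 [618.5 -63.7 106. ]] [613.6 -42.2 106. ] 44.11387037174962 13.058916933844856
toolframe [[ -45.1    93.03 -126.1 ]
 [ -45.71   93.02  -81.99]] [ -45.40357717   93.02588992 -104.04093427]
depth z of nut [[623.5 -30.1 105.2]
 [603.2 -54.5 105.3]
 [592.3 -44.6 105.9]]
(253, 16) [-105.24    9.3   -20.32]
(384.5, 16) [-105.29    9.3    22.8 ]
(253, 37) [-98.92   9.3  -20.57]
(384.5, 37) [-98.98   9.3   23.07]
(319, 284) [-14.67   1.3    1.46]
```

View pics/w6nut.png

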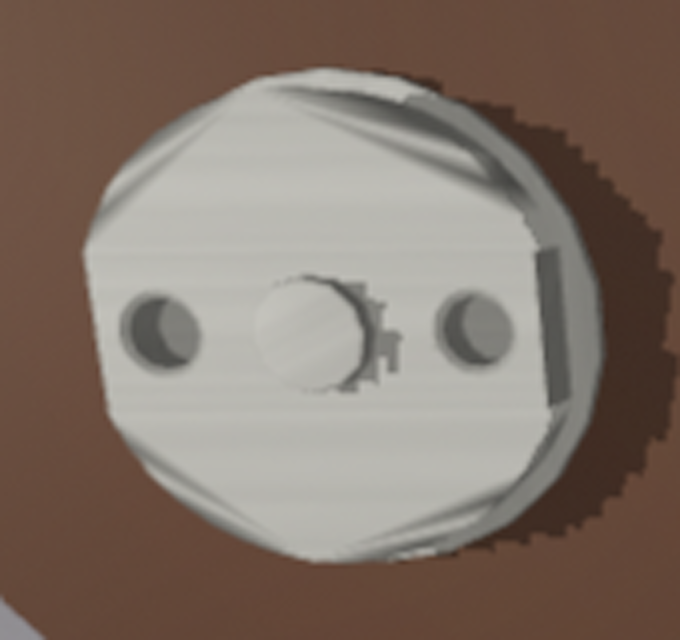

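View pics/w6fork.png

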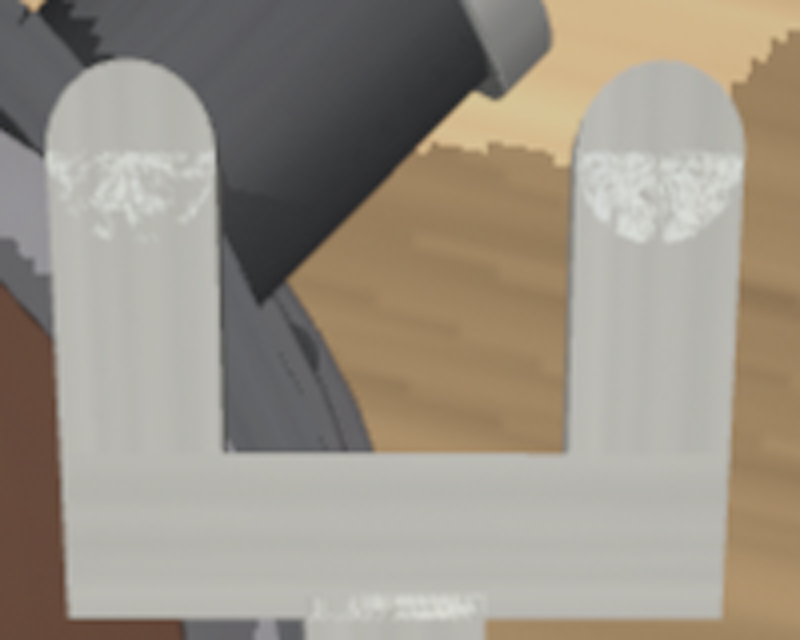

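Call:
servo_tool:
  moves: "-0.025 0.03 0 0 0 0.65; -0.05 0.06 0 0 0 0.65; -0.0749 0.0893 0 0 0 0.65; -0.0749 0.0893 -0.03 0 0 0.65; -0.0749 0.0893 -0.058 0 0 0.65; -0.0749 0.0893 -0.058 0 0 0.65; -0.0749 0.0893 -0.058 0 0 0.65; -0.0749 0.0893 -0.058 0 0 0.65"

```text
t: 5.58
ee_pos: [517.9, -63.6, 142.8]
orientation: [-0.237, 2.1, -2.101]
ft_force: [-0.3, -0.3, -1.4]
width: 20.0
```

```bash
python3 w.py w7; python3 - <<'E'
from h import *
s=ctrl.get_image('scene'); crop(s,250,220,380,350,5,'s7.png')
E
python3 w.py w8
```

```text
5.575 [517.9 -63.6 142.8] yaw 12.97 F [-0.3 -0.3 -1.4] w 20.0 q6 [-0.15  0.42  1.93  0.    0.8   1.2 ]
5.675 [517.6 -63.5 142.6] yaw 12.99 F [-0.3 -0.3 -1.6] w 19.9 q6 [-0.14  0.42  1.93 -0.    0.8   1.2 ]
```

View pics/w7.png

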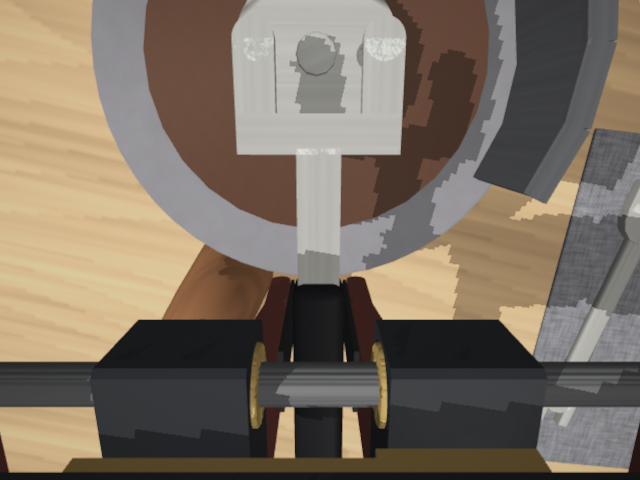

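View pics/s7.png

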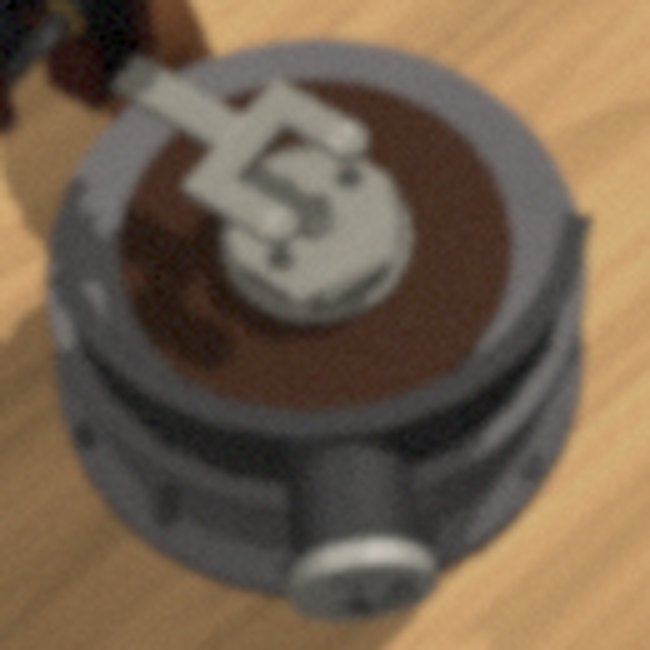

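```bash
python3 - <<'E'
from h import *
import pickle
o,im=pickle.load(open('w8.pkl','rb'))
crop(im,220,0,420,160,4,'w8f.png')
M=R.from_rotvec(o['orientation']).as_matrix()
P=onplane(im,[[316.5,54]],110,o); print(P,((P-o['ee_pos'])@M).round(2))
o,im=pickle.load(open('w6.pkl','rb'))
M=R.from_rotvec(o['orientation']).as_matrix()
P=onplane(im,[[50+310/4-.4,90+334/4-.4]],110,o); print(P,((P-o['ee_pos'])@M).round(2))
E
```

```text
[[612.64542009 -41.98882245 110.        ]] [[-97.34  32.75   0.42]]
[[613.7487293  -42.59286182 110.        ]] [[ -45.5    89.03 -103.6 ]]
```

View pics/w8f.png

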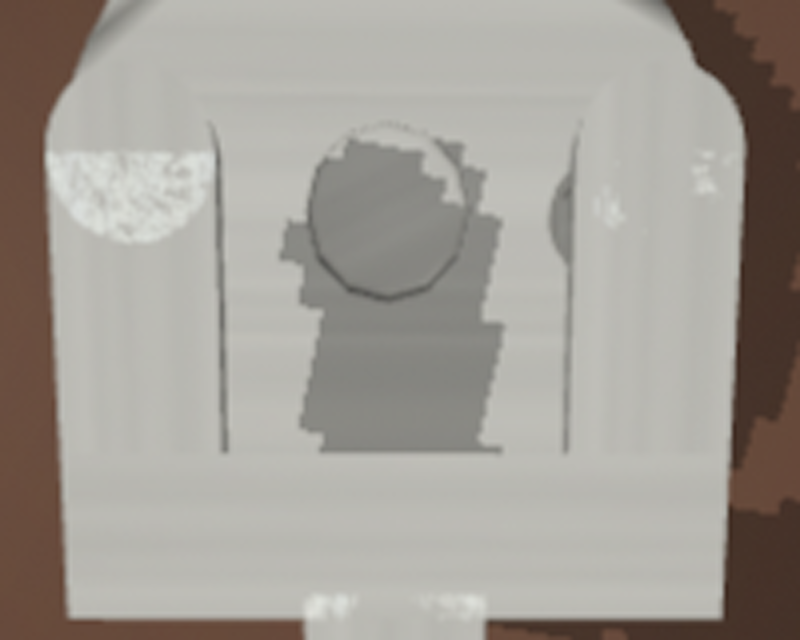

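Call:
servo_tool:
  moves: "-0.0003 0.0005 0 0 0 0; -0.0003 0.0005 -0.005 0 0 0; -0.0003 0.0005 -0.009 0 0 0; -0.0003 0.0005 -0.012 0 0 0; -0.0003 0.0005 -0.015 0 0 0; -0.0003 0.0005 -0.015 0 0 0"

```text
t: 6.48
ee_pos: [516.8, -62.7, 126.5]
orientation: [-0.24, 2.101, -2.101]
ft_force: [-0.0, -0.2, -1.0]
width: 19.9
```

```bash
python3 w.py w9;  python3 - <<'E'
from h import *
import pickle
o,im=pickle.load(open('w9.pkl','rb'))
crop(im,220,0,420,160,4,'w9f.png')
E
```

```text
6.475 [516.8 -62.7 126.5] yaw 13.0 F [-0.  -0.2 -1. ] w 19.9 q6 [-0.14  0.44  1.94  0.    0.76  1.2 ]
```

View pics/w9f.png

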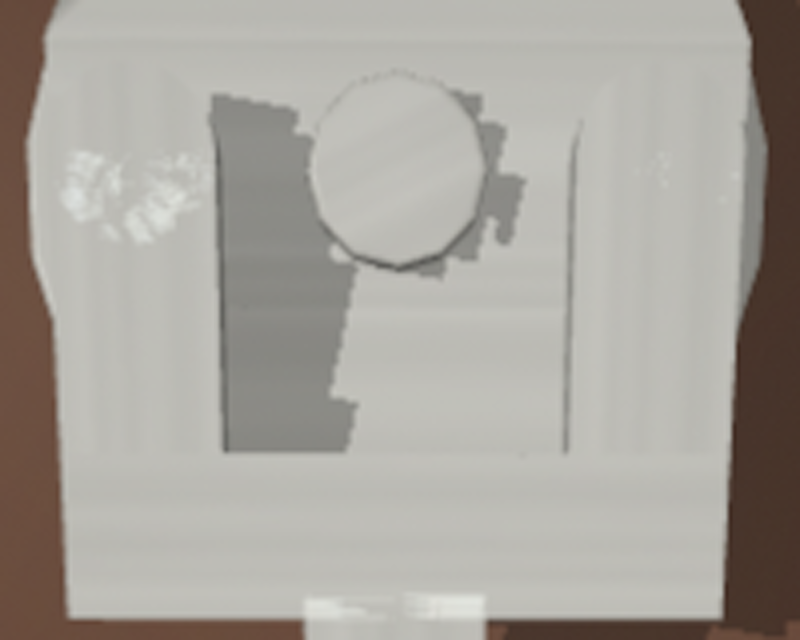

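Call:
servo_tool:
  moves: "0 0 -0.002 0 0 0; 0 0 -0.004 0 0 0; 0 0 -0.006 0 0 0; 0 0 -0.006 0 0 0; 0 0 -0.006 0 0 0"

```text
t: 7.15
ee_pos: [517.2, -62.7, 120.8]
orientation: [-0.238, 2.101, -2.101]
ft_force: [3.5, 1.2, -1.2]
width: 19.9
```

```bash
python3 w.py w10
```

```text
7.15 [517.2 -62.7 120.8] yaw 13.0 F [ 3.5  1.2 -1.2] w 19.9 q6 [-0.14  0.45  1.94  0.    0.75  1.2 ]
```

```bash
cat > rot.py <<'E'
import numpy as np,sys
v=np.array([-96.75,-21.9]); a0=float(sys.argv[1])
def p(a):
    a=np.radians(-a); return np.array([[np.cos(a),-np.sin(a)],[np.sin(a),np.cos(a)]])@v
for a in map(float,sys.argv[2:]): print(a,(p(a)-p(a0)).round(1),a0-a)
E
python3 rot.py 0 5 10 15 20 25 30
```

```text
5.0 [-1.5  8.5] -5.0
10.0 [-2.3 17.1] -10.0
15.0 [-2.4 25.8] -15.0
20.0 [-1.7 34.4] -20.0
25.0 [-0.2 42.9] -25.0
30.0 [ 2.  51.3] -30.0
```

Call:
servo_tool:
  moves: "-0.0015 0.0085 0 0 0 -5; -0.0023 0.0171 0 0 0 -10; -0.0024 0.0258 0 0 0 -15; -0.0017 0.0344 0 0 0 -20; -0.0002 0.0429 0 0 0 -25; 0.002 0.0513 0 0 0 -30; 0.002 0.0513 0 0 0 -30"

```text
t: 8.07
ee_pos: [520.4, -11.9, 121.0]
orientation: [-0.312, -2.062, 2.064]
ft_force: [6.7, -5.2, -2.8]
width: 19.6
```

```bash
python3 w.py w11; python3 rot.py 30 32 34 36 38 40 42 44 46; python3 -c "
from h import *
print(ctrl.get_obs()['moment'].round(2))"
```

```text
8.075 [520.4 -11.9 121. ] yaw -17.0 F [ 6.7 -5.2 -2.8] w 19.6 q6 [-0.05  0.45  1.94 -0.    0.75  1.82]
32.0 [1.1 3.3] -2.0
34.0 [2.3 6.5] -4.0
36.0 [3.6 9.7] -6.0
38.0 [ 5.  12.9] -8.0
40.0 [ 6.5 16. ] -10.0
42.0 [ 8.2 19.1] -12.0
44.0 [ 9.9 22. ] -14.0
46.0 [11.8 25. ] -16.0
[-0.65 -0.95 -0.03]
```

View pics/w11.png

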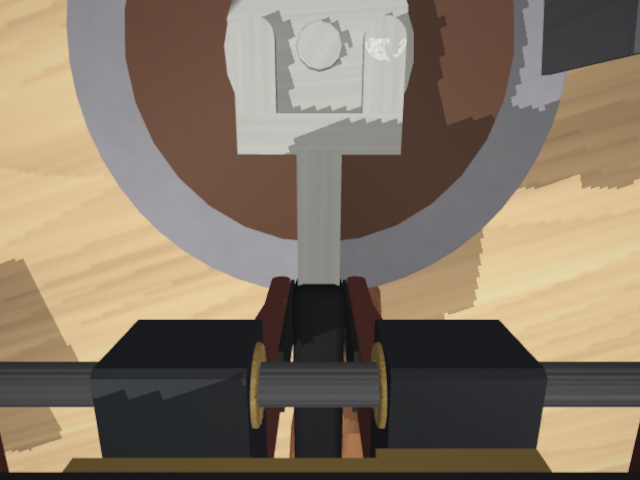

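Call:
servo_tool:
  moves: "0.0015 0.0032 0 0 0 -2; 0.0028 0.0064 0 0 0 -4; 0.0041 0.0096 0 0 0 -6; 0.0055 0.0127 0 0 0 -8; 0.007 0.0158 0 0 0 -10; 0.0087 0.0189 0 0 0 -12; 0.0087 0.0189 0 0 0 -12"

```text
t: 9.0
ee_pos: [528.4, 6.6, 120.9]
orientation: [-0.503, -1.938, 1.94]
ft_force: [5.0, -5.2, -2.3]
width: 19.6
```

```bash
python3 w.py w12; python3 -c "
from h import *
print(ctrl.get_obs()['moment'].round(2))"; python3 rot.py 42 44 46 48 50 52 54
```

```text
9.0 [528.4   6.6 120.9] yaw -28.97 F [ 5.  -5.2 -2.3] w 19.6 q6 [-0.01  0.46  1.92 -0.    0.76  2.07]
[-0.83 -0.77 -0.04]
44.0 [1.7 3. ] -2.0
46.0 [3.6 5.9] -4.0
48.0 [5.5 8.8] -6.0
50.0 [ 7.6 11.6] -8.0
52.0 [ 9.7 14.3] -10.0
54.0 [12.  16.9] -12.0
```

Call:
servo_tool:
  moves: "0.0017 0.003 0 0 0 -2; 0.0036 0.0059 0 0 0 -4; 0.0055 0.0088 0 0 0 -6; 0.0076 0.0116 0 0 0 -8; 0.0076 0.0116 0 0 0 -8"

```text
t: 9.68
ee_pos: [535.8, 18.0, 120.9]
orientation: [-0.621, -1.85, 1.853]
ft_force: [4.6, -6.5, -2.6]
width: 19.9
```

```bash
python3 w.py w13; python3 rot.py 50 52 54 56 58 60 62
```

```text
9.675 [535.8  18.  120.9] yaw -36.97 F [ 4.6 -6.5 -2.6] w 19.9 q6 [ 0.01  0.47  1.9  -0.    0.77  2.23]
52.0 [2.1 2.7] -2.0
54.0 [4.4 5.4] -4.0
56.0 [6.7 7.9] -6.0
58.0 [ 9.1 10.4] -8.0
60.0 [11.6 12.8] -10.0
62.0 [14.2 15.1] -12.0
```

Call:
servo_tool:
  moves: "0.0023 0.0025 0 0 0 -2; 0.0047 0.0051 0 0 0 -4; 0.007 0.0076 0 0 0 -6; 0.007 0.0076 0 0 0 -6"

```text
t: 10.22
ee_pos: [542.3, 25.7, 120.8]
orientation: [-0.703, -1.782, 1.785]
ft_force: [2.7, -6.2, -0.9]
width: 20.0
```

```bash
python3 w.py w14; python3 rot.py 56 58 60 62 64
```

```text
10.225 [542.3  25.7 120.8] yaw -42.97 F [ 2.7 -6.2 -0.9] w 20.0 q6 [ 0.03  0.48  1.89 -0.    0.77  2.35]
58.0 [2.4 2.5] -2.0
60.0 [4.9 4.9] -4.0
62.0 [7.5 7.2] -6.0
64.0 [10.2  9.4] -8.0
```

Call:
servo_tool:
  moves: "0.0024 0.0025 0 0 0 -2; 0.0049 0.0049 0 0 0 -4; 0.0049 0.0049 0 0 0 -4"

```text
t: 10.65
ee_pos: [547.1, 30.5, 120.7]
orientation: [-0.756, -1.736, 1.739]
ft_force: [2.8, -5.0, -0.2]
width: 19.6
```

```bash
python3 w.py w15; python3 rot.py 60 61 62 63 64 65 66
```

```text
10.65 [547.1  30.5 120.7] yaw -46.97 F [ 2.8 -5.  -0.2] w 19.6 q6 [ 0.03  0.48  1.88 -0.    0.78  2.43]
61.0 [1.3 1.2] -1.0
62.0 [2.6 2.3] -2.0
63.0 [3.9 3.4] -3.0
64.0 [5.2 4.5] -4.0
65.0 [6.6 5.6] -5.0
66.0 [8.  6.6] -6.0
```

View pics/w15.png

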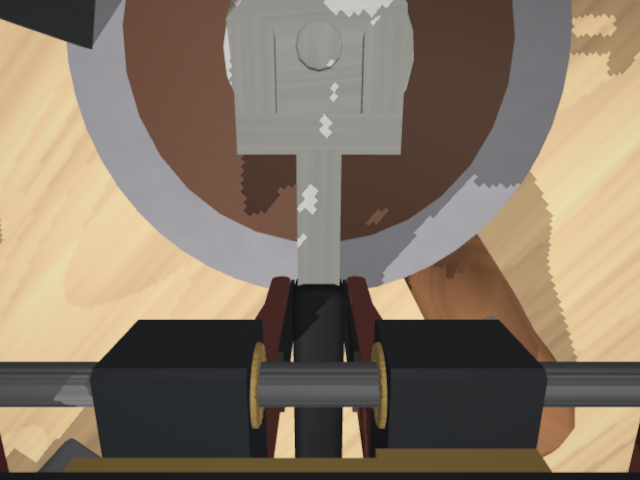

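Call:
servo_tool:
  moves: "0.0013 0.0012 0 0 0 -1; 0.0026 0.0023 0 0 0 -2; 0.0039 0.0034 0 0 0 -3; 0.0052 0.0045 0 0 0 -4; 0.0052 0.0045 0 0 0 -4"

```text
t: 11.32
ee_pos: [552.1, 34.9, 120.7]
orientation: [-0.807, -1.689, 1.693]
ft_force: [2.4, -5.6, -0.4]
width: 19.4
```

```bash
python3 w.py w16;  python3 -c "
from h import *
o=ctrl.get_obs();print(o['qpos'][5],o['moment'].round(2))"; python3 rot.py 64 64.5 65 65.5 66 67 68
```

```text
11.325 [552.1  34.9 120.7] yaw -50.96 F [ 2.4 -5.6 -0.4] w 19.4 q6 [ 0.04  0.49  1.87 -0.    0.79  2.5 ]
2.5045191673600495 [-1.03 -0.47  0.04]
64.5 [0.7 0.5] -0.5
65.0 [1.4 1.1] -1.0
65.5 [2.  1.6] -1.5
66.0 [2.7 2.1] -2.0
67.0 [4.1 3.1] -3.0
68.0 [5.5 4.1] -4.0
```

Call:
servo_tool:
  moves: "0.0007 0.0005 0 0 0 -0.5; 0.0014 0.0011 0 0 0 -1; 0.002 0.0016 0 0 0 -1.5; 0.002 0.0016 0 0 0 -1.5; 0.002 0.0016 0 0 0 -1.5"

```text
t: 12.0
ee_pos: [554.1, 36.4, 120.7]
orientation: [-0.825, -1.672, 1.675]
ft_force: [2.5, -7.6, -0.1]
width: 19.7
```

```bash
python3 w.py w17;  python3 -c "
from h import *
o=ctrl.get_obs();print(o['qpos'][5],o['moment'].round(2))"
```

```text
12.0 [554.1  36.4 120.7] yaw -52.44 F [ 2.5 -7.6 -0.1] w 19.7 q6 [ 0.05  0.49  1.86 -0.    0.79  2.53]
2.5332863583930005 [-1.08 -0.42  0.06]
```

Call:
servo_tool:
  moves: "-0.002 -0.0016 0 0 0 1.5; -0.004 -0.0032 0 0 0 3; -0.004 -0.0032 0.01 0 0 3; -0.004 -0.0032 0.03 0 0 3; -0.004 -0.0032 0.055 0 0 3; -0.004 -0.0032 0.08 0 0 3; -0.004 -0.0032 0.08 0 0 3"

```text
t: 12.92
ee_pos: [550.6, 34.8, 202.1]
orientation: [-0.789, -1.71, 1.707]
ft_force: [0.3, -0.5, -1.5]
width: 19.8
```

```bash
python3 w.py w18
```

```text
12.925 [550.6  34.8 202.1] yaw -49.48 F [ 0.3 -0.5 -1.5] w 19.8 q6 [0.04 0.37 1.83 0.   0.95 2.48]
```

View pics/w18.png

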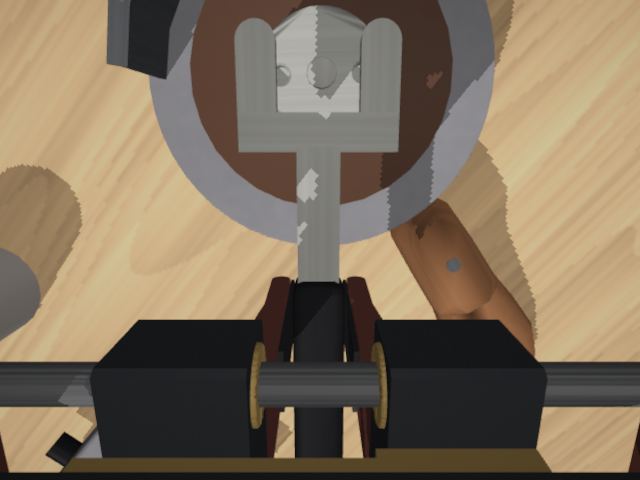

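Call:
servo_tool:
  moves: "0.006 -0.026 0 0 0 9; 0.012 -0.052 0 0 0 18; 0.018 -0.078 0 0 0 27; 0.024 -0.105 0 0 0 36; 0.03 -0.131 0 0 0 45; 0.036 -0.16 0 0 0 54; 0.042 -0.185 0 0 0 61.8; 0.042 -0.185 0 0 0 61.8"

```text
t: 13.98
ee_pos: [591.3, -151.5, 198.8]
orientation: [-0.227, 2.112, -2.109]
ft_force: [-0.3, 0.5, -2.3]
width: 19.7
```

Call:
servo_tool:
  moves: "0 0 0 0 0 0; 0 0 0 0 0 0"

```text
t: 14.22
ee_pos: [591.6, -149.5, 200.1]
orientation: [-0.228, 2.109, -2.108]
ft_force: [-0.1, -0.8, -1.3]
width: 20.1
```

```bash
python3 w.py w19; python3 - <<'E'
from h import *
import pickle
o,im=pickle.load(open('w19.pkl','rb'))
crop(im,30,60,230,220,4,'w19n.png')
E
```

```text
14.225 [ 591.6 -149.5  200.1] yaw 12.28 F [-0.1 -0.8 -1.3] w 20.1 q6 [-0.27  0.45  1.69  0.    1.    1.09]
```

View pics/w19.png

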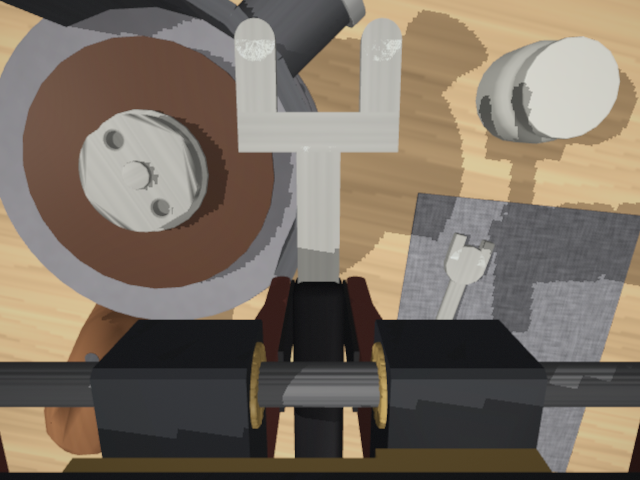

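View pics/w19n.png

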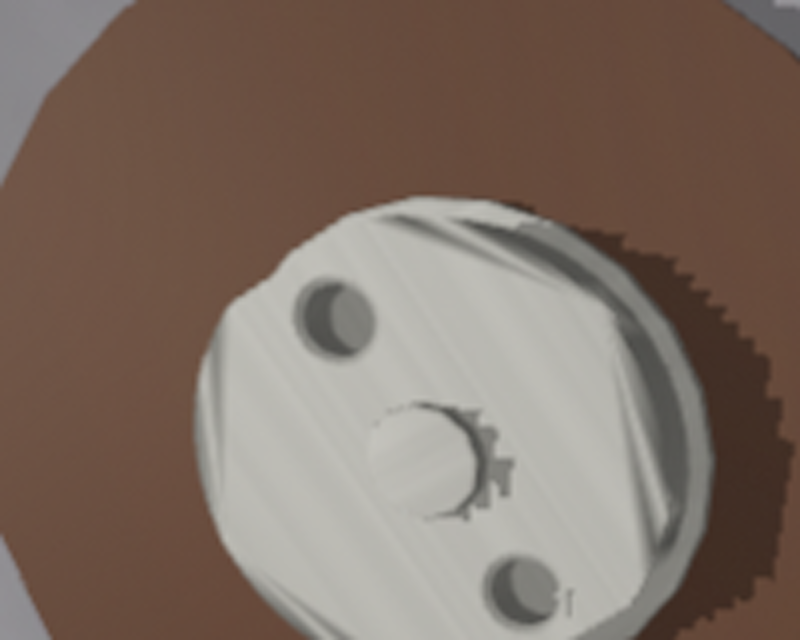

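```bash
python3 - <<'E'
from h import *
import pickle
o,im=pickle.load(open('w19.pkl','rb'))
P=onplane(im,[[113.4,139.1],[160.1,207.6]],106,o);print(P.round(1),P.mean(0).round(1),np.linalg.norm(P[0]-P[1]),np.degrees(np.arctan2(*(P[0]-P[1])[[1,0]]))-90)
T=im['T_tool_cam'];f=K(im)
def tl(uv,y):
    d=T[:3,:3]@np.array([(uv[0]-im['cx'])/f,-(uv[1]-im['cy'])/f,-1]); return T[:3,3]+d*((y-T[1,3])/d[1])
for uv,y in [((255,37),9.3),((382,37),9.3),((255.5,19),9.3),((382,19),9.3)]: print(uv,tl(uv,y).round(2))
for uv in [(255,25),(382,25),(255,70),(382,70),(240,130),(398,130),(319,230)]:
    u,v=uv; z=im['depth'][v,u]; q=np.array([(u-im['cx'])/f*z,-(v-im['cy'])/f*z,-z,1]); print(uv,(T@q)[:3].round(1))
crop(im,220,0,420,160,4,'w19f.png')
E
```

```text
[[629.9 -27.2 106. ]
 [597.3 -56.8 106. ]] [613.6 -42.  106. ] 44.013711885844344 -47.784611249462394
(255, 37) [-98.92   9.3  -19.91]
(382, 37) [-98.97   9.3   22.24]
(255.5, 19) [-104.34    9.3   -19.54]
(382, 19) [-104.4     9.3    22.02]
(255, 25) [-103.8   15.1  -20.6]
(382, 25) [-104.1   16.4   23.1]
(255, 70) [-89.5  16.1 -21.2]
(382, 70) [-89.4  14.7  23.4]
(240, 130) [-69.   14.  -27.1]
(398, 130) [-69.1  13.4  29.8]
(319, 230) [-32.6  11.1   1.5]
```

View pics/w19f.png

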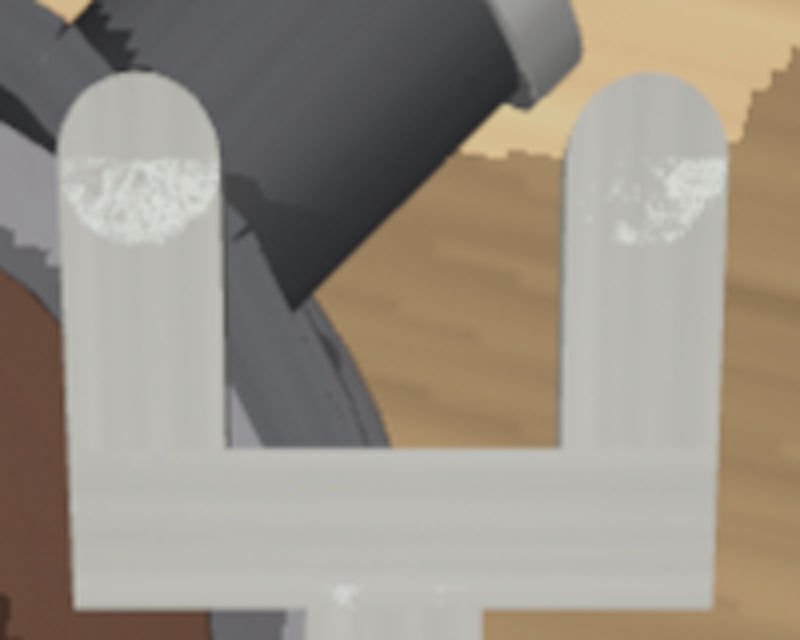

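Call:
servo_tool:
  moves: "-0.02 -0.05 0 0 0 -2; -0.04 -0.1 0 0 0 -4; -0.06 -0.155 0 0 0 -6; -0.075 -0.2 -0.03 0 0 -8; -0.082 -0.2217 -0.08 0 0 -9.4; -0.082 -0.2217 -0.13 0 0 -9.4; -0.082 -0.2217 -0.15 0 0 -9.4; -0.082 -0.2217 -0.155 0 0 -9.4"

```text
t: 15.28
ee_pos: [510.2, -371.4, 45.0]
orientation: [-0.058, 2.197, -2.195]
ft_force: [0.6, 0.5, -1.9]
width: 19.9
```

Call:
servo_tool:
  moves: "0 0 -0.005 0 0 0; 0 0 -0.01 0 0 0; 0 0 -0.015 0 0 0; 0 0 -0.02 0 0 0; 0 0 -0.02 0 0 0; 0 0 -0.02 0 0 0"

```text
t: 16.02
ee_pos: [510.2, -372.4, 25.8]
orientation: [-0.055, 2.196, -2.196]
ft_force: [-0.8, 0.1, 1.5]
width: 19.7
```

```bash
python3 w.py w20;python3 - <<'E'
from h import *
import pickle
o,im=pickle.load(open('w20.pkl','rb'))
T=im['T_tool_cam'];f=K(im)
for uv in [(255,25),(382,25),(255,70),(382,70),(240,130),(398,130),(319,180),(319,230)]:
    u,v=uv; z=im['depth'][v,u]; q=np.array([(u-im['cx'])/f*z,-(v-im['cy'])/f*z,-z,1]); print(uv,(T@q)[:3].round(1))
E
```

```text
16.025 [ 510.2 -372.4   25.8] yaw 2.89 F [-0.8  0.1  1.5] w 19.7 q6 [-0.65  0.72  1.7   0.    0.71  0.87]
(255, 25) [-103.2   11.5  -20. ]
(382, 25) [-103.    10.3   22.2]
(255, 70) [-89.   10.5 -20.4]
(382, 70) [-89.    9.9  22.8]
(240, 130) [-69.2  11.1 -26.6]
(398, 130) [-69.3  10.9  29.4]
(319, 180) [-51.5  11.5   1.4]
(319, 230) [-32.9  10.7   1.5]
```

View pics/w20.png

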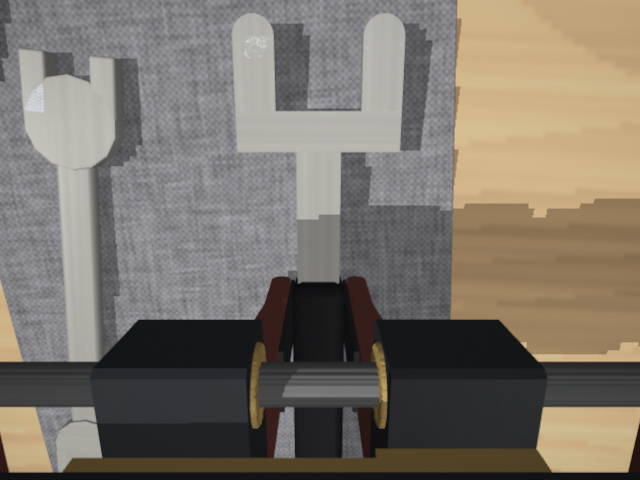

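Call:
servo_tool:
  moves: "0 0 0 0 0 0; 0 0 0 0 0 0; 0 0 0.02 0 0 0; 0 0 0.06 0 0 0; 0 0 0.1 0 0 10; 0 0 0.1 0 0 20; 0 0 0.1 0 0 30; 0 0 0.1 0 0 40"
  hand: 100

```text
t: 17.08
ee_pos: [510.5, -372.4, 127.5]
orientation: [-0.704, 1.778, -1.781]
ft_force: [0.3, -0.1, -0.1]
width: 53.2
```

Call:
servo_tool:
  moves: "0 0 0 0 0 10; 0 0 0 0 0 20; 0 0 0 0 0 30; 0 0 0 0 0 40; 0 0 0 0 0 50; 0 0 0 0 0 60; 0 0 0 0 0 70; 0 0 0 0 0 80"

```text
t: 18.08
ee_pos: [510.4, -372.4, 127.2]
orientation: [-1.429, 0.771, -0.773]
ft_force: [-1.0, 0.6, -0.0]
width: 53.4
```

Call:
servo_tool:
  moves: "0 0 0 0 0 10; 0 0 0 0 0 20; 0 0 0 0 0 30; 0 0 0 0 0 40; 0 0 0 0 0 50; 0 0 0 0 0 60; 0 0 0 0 0 60; 0 0 0 0 0 60"

```text
t: 19.08
ee_pos: [510.3, -372.3, 126.5]
orientation: [-1.571, -0.038, 0.037]
ft_force: [-0.4, 0.5, 0.1]
width: 53.2
```

```bash
python3 w.py w21
```

```text
19.075 [ 510.3 -372.3  126.5] yaw -177.29 F [-0.4  0.5  0.1] w 53.2 q6 [-0.65  0.57  1.68  0.    0.88 -2.27]
```

View pics/w21.png

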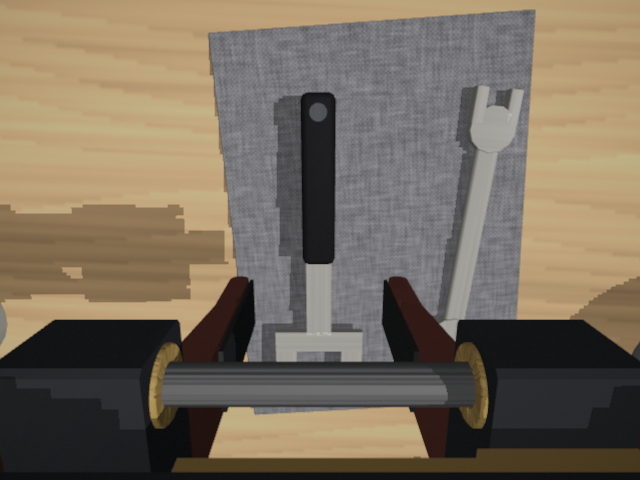

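```bash
python3 - <<'E'
from h import *
import pickle
o,im=pickle.load(open('w21.pkl','rb'))
px=im['pixels'].astype(int); m=((px.sum(2)<150)).astype(np.uint8); m[:, :290]=0;m[:,345:]=0;m[:85]=0
m=cv2.morphologyEx(m,cv2.MORPH_OPEN,np.ones((9,9)))
M=R.from_rotvec(o['orientation']).as_matrix()
P=[]
for r in range(110,255,5):
    xs=np.nonzero(m[r])[0]; P.append(onplane(im,[[(xs.min()+xs.max()+1)/2,r]],24,o)[0])
P=np.array(P); c=np.polyfit(P[:,0],P[:,1],1); print(np.degrees(np.arctan(c[0])),np.polyval(c,510))
rows=np.nonzero(m.sum(1)>10)[0]; print(onplane(im,[[318,94],[318,264]],24,o))
L=(P-o['ee_pos'])@M; print(L[[0,-1]])
E
```

```text
Traceback (most recent call last):
ValueError: zero-size array to reduction operation minimum which has no identity
```

```bash
python3 - <<'E'
from h import *
import pickle
o,im=pickle.load(open('w21.pkl','rb'))
px=im['pixels'].astype(int); print(px[150,290:345:4].sum(1))
m=((px.sum(2)<170)).astype(np.uint8); m[:, :290]=0;m[:,345:]=0;m[:85]=0
M=R.from_rotvec(o['orientation']).as_matrix()
P=[]
for r in range(110,255,5):
    xs=np.nonzero(m[r])[0]; xs=xs[(xs>=298)&(xs<=337)]
    if len(xs)>20: P.append(onplane(im,[[(xs.min()+xs.max()+1)/2,r]],24,o)[0])
P=np.array(P); c=np.polyfit(P[:,0],P[:,1],1); print(np.degrees(np.arctan(c[0])),np.polyval(c,510))
print(onplane(im,[[318,94],[318,264]],24,o))
L=(P-o['ee_pos'])@M; print(L[[0,-1]])
E
```

```text
[240 258 251  45  76  87  89  92  92  92  90 106 379 379]
3.007362125381326 -373.20914629880866
[[ 422.53228461 -377.76322258   24.        ]
 [ 521.3460607  -372.97192442   24.        ]]
[[-74.12921276 102.40550075  -1.20388479]
 [  1.99738792 102.4538      -0.81153418]]
```

Call:
servo_tool:
  moves: "0 0 -0.04 0 0 0.2; 0 0 -0.075 0 0 0.2; 0 0 -0.095 0 0 0.2; 0 0 -0.1 0 0 0.2; 0 0 -0.1 0 0 0.2; 0 0 -0.1 0 0 0.2"

```text
t: 19.88
ee_pos: [510.9, -372.8, 26.9]
orientation: [-1.572, -0.044, 0.041]
ft_force: [0.5, -0.5, -0.0]
width: 53.2
```

Call:
servo_tool:
  moves: "0 0 0 0 0 0; 0 0 0 0 0 0; 0 0 0 0 0 0; 0 0 0 0 0 0; 0 0 0 0 0 0"
  hand: 255

```text
t: 20.5
ee_pos: [510.1, -372.2, 25.8]
orientation: [-1.57, -0.043, 0.042]
ft_force: [0.2, 0.7, 2.1]
width: 19.8
```

Call:
servo_tool:
  moves: "0 0 0.04 0 0 0; 0 0 0.08 0 0 0; 0 0 0.13 0 0 0; 0 0 0.175 0 0 0; 0 0.02 0.175 0 0 -5; 0.005 0.05 0.175 0 0 -10; 0.01 0.09 0.175 0 0 -18; 0.015 0.13 0.175 0 0 -26"

```text
t: 21.5
ee_pos: [524.8, -241.1, 200.3]
orientation: [-1.547, 0.318, -0.317]
ft_force: [0.9, 0.7, -1.1]
width: 20.1
```

```bash
python3 w.py w22; python3 - <<'E'
import numpy as np
C=np.array([612.5,-40.8]);a=np.radians(-47.8);f=np.array([np.cos(a),np.sin(a)]);print(C-97.5*f)
E
```

```text
21.5 [ 524.8 -241.1  200.3] yaw 156.8 F [ 0.9  0.7 -1.1] w 20.1 q6 [-0.45  0.41  1.77  0.    0.97 -1.62]
[547.00724254  31.42844814]
```

View pics/w22.png

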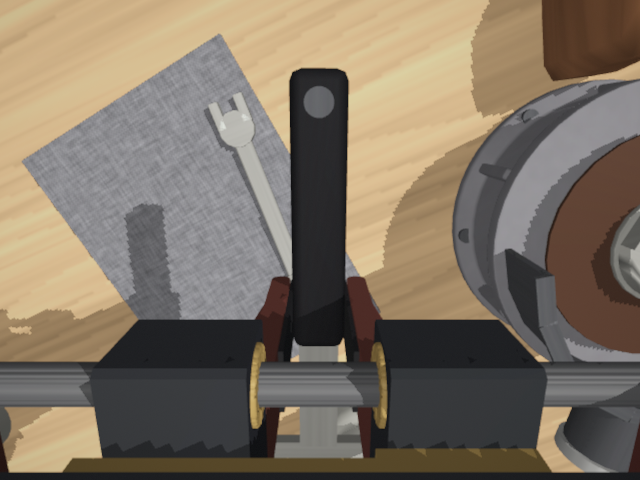

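Call:
servo_tool:
  moves: "0.004 0.05 0 0 0 -4; 0.008 0.1 0 0 0 -9; 0.012 0.155 0 0 0 -14; 0.018 0.21 0 0 0 -20; 0.0228 0.26 0 0 0 -24.7; 0.0228 0.2735 0 0 0 -24.7; 0.0228 0.2735 -0.03 0 0 -24.7; 0.0228 0.2735 -0.053 0 0 -24.7"

```text
t: 22.55
ee_pos: [547.5, 30.8, 146.8]
orientation: [-1.473, 0.648, -0.647]
ft_force: [-0.1, -0.0, -2.0]
width: 20.0
```

Call:
servo_tool:
  moves: "0 0 0 0 0 0; 0 0 0 0 0 0; 0 0 0 0 0 0"

```text
t: 22.92
ee_pos: [548.6, 31.0, 148.7]
orientation: [-1.471, 0.648, -0.65]
ft_force: [0.1, -0.7, -1.8]
width: 19.8
```

```bash
python3 w.py w23; python3 - <<'E'
from h import *
import pickle
s=ctrl.get_image('scene'); crop(s,250,220,380,350,5,'s23.png')
t=ctrl.get_image('top'); crop(t,290,180,380,280,6,'t23.png')
o,im=pickle.load(open('w23.pkl','rb'))
T=im['T_tool_cam'];f=K(im)
for uv in [(319,90),(319,130),(319,200),(319,260),(319,320)]:
    u,v=uv; z=im['depth'][v,u]; q=np.array([(u-im['cx'])/f*z,-(v-im['cy'])/f*z,-z,1]); print(uv,(T@q)[:3].round(1))
E
```

```text
22.925 [548.6  31.  148.7] yaw 132.39 F [ 0.1 -0.7 -1.8] w 19.8 q6 [ 0.03  0.44  1.86 -0.    0.84 -0.71]
(319, 90) [-81.1   1.5  -0.4]
(319, 130) [-68.5   2.8  -0.4]
(319, 200) [-44.7   3.   -0.4]
(319, 260) [-23.1   1.9  -0.3]
(319, 320) [ 0.8  2.3 -0.3]
```

View pics/s23.png

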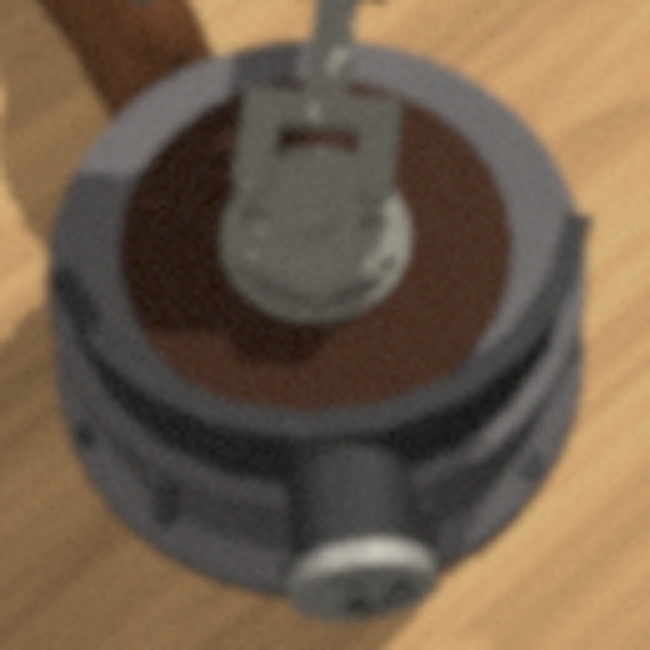

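View pics/t23.png

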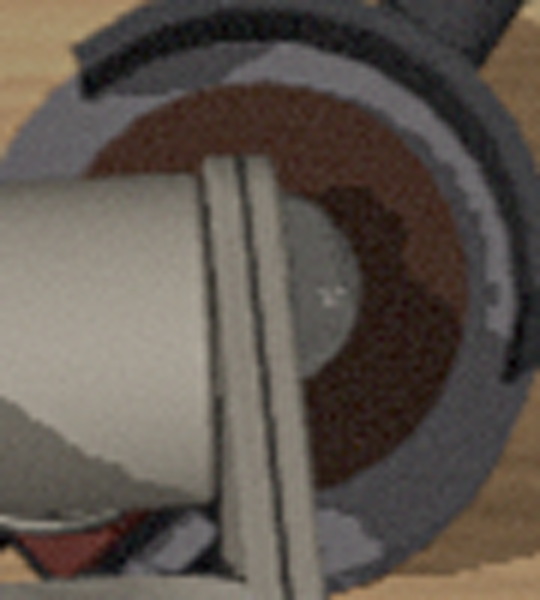

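View pics/w23.png

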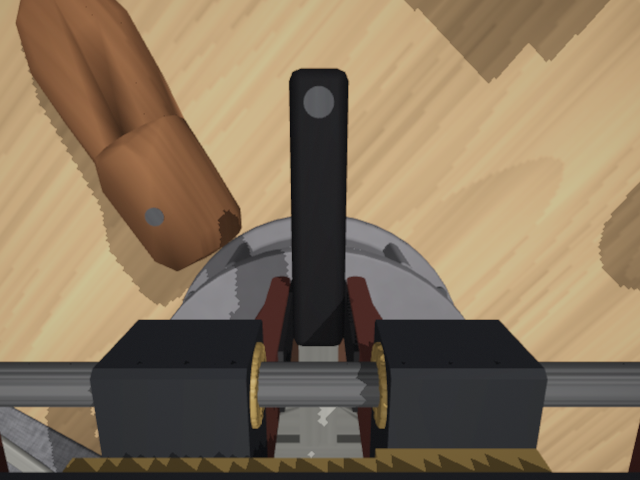

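Call:
servo_tool:
  moves: "0 0 -0.006 0 0 0; 0 0 -0.011 0 0 0; 0 0 -0.016 0 0 0; 0 0 -0.019 0 0 0; 0 0 -0.021 0 0 0; 0 0 -0.021 0 0 0"

```text
t: 23.82
ee_pos: [547.9, 31.3, 126.5]
orientation: [-1.472, 0.649, -0.649]
ft_force: [-0.4, -0.4, -1.5]
width: 20.0
```

```bash
python3 w.py w24; python3 - <<'E'
from h import *
o=ctrl.get_obs(); print(o['moment'])
s=ctrl.get_image('scene'); crop(s,250,220,380,350,5,'s24.png')
E
```

```text
23.825 [547.9  31.3 126.5] yaw 132.4 F [-0.4 -0.4 -1.5] w 20.0 q6 [ 0.04  0.48  1.87  0.    0.79 -0.7 ]
[ 0.03791887 -0.13148758  0.00610076]
```

View pics/s24.png

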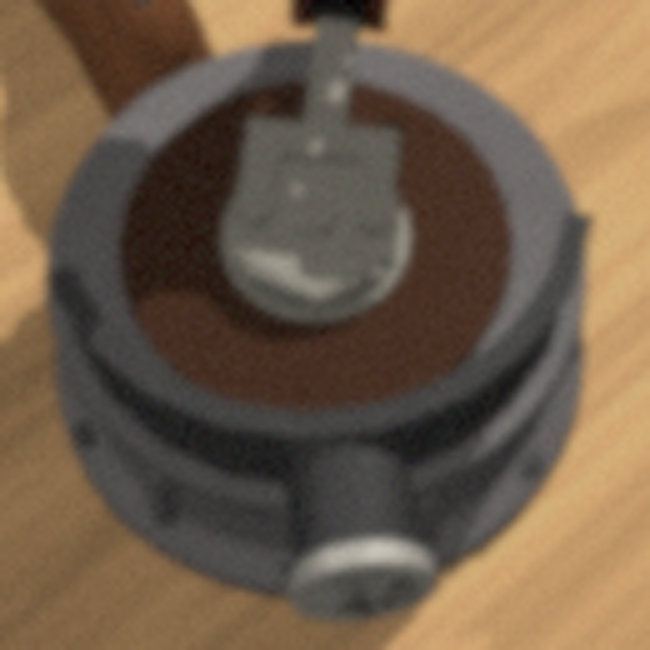

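Call:
servo_tool:
  moves: "0 0 -0.0015 0 0 0; 0 0 -0.003 0 0 0; 0 0 -0.0045 0 0 0; 0 0 -0.0055 0 0 0; 0 0 -0.0055 0 0 0; 0 0 -0.0055 0 0 0"

```text
t: 24.68
ee_pos: [547.9, 31.3, 121.2]
orientation: [-1.472, 0.649, -0.649]
ft_force: [-0.1, -0.7, -0.6]
width: 19.9
```

```bash
python3 w.py w25; python3 - <<'E'
from h import *
o=ctrl.get_obs(); print(o['moment'])
C=np.array([612.9,-41]);v=np.array([547.9,31.3])-C
for a in range(1,15):
    print(a,(R.from_rotvec([0,0,np.radians(-a)]).as_matrix()[:2,:2]@v-v).round(1))
E
```

```text
24.675 [547.9  31.3 121.2] yaw 132.4 F [-0.1 -0.7 -0.6] w 19.9 q6 [ 0.04  0.48  1.88 -0.    0.78 -0.7 ]
[ 0.05810366 -0.05854619  0.04245889]
1 [1.3 1.1]
2 [2.6 2.2]
3 [3.9 3.3]
4 [5.2 4.4]
5 [6.5 5.4]
6 [7.9 6.4]
7 [9.3 7.4]
8 [10.7  8.3]
9 [12.1  9.3]
10 [13.5 10.2]
11 [15.  11.1]
12 [16.5 11.9]
13 [17.9 12.8]
14 [19.4 13.6]
```

Seated with almost no side force. Turn on in steps, watching for the stop.

Call:
servo_tool:
  moves: "0.0013 0.0011 0 0 0 -1; 0.0026 0.0022 0 0 0 -2; 0.0039 0.0033 0 0 0 -3; 0.0052 0.0044 0 0 0 -4; 0.0065 0.0054 0 0 0 -5; 0.0065 0.0054 0 0 0 -5"

```text
t: 25.48
ee_pos: [554.1, 36.9, 121.1]
orientation: [-1.45, 0.717, -0.716]
ft_force: [-2.3, 3.1, -0.8]
width: 19.7
```

```bash
cat > f.py <<'E'
from h import *
o=ctrl.get_obs(); M=R.from_rotvec(o['orientation']).as_matrix()
y=np.degrees(np.arctan2(M[1,0],M[0,0])); f=M[:2,0]; t=np.array([-f[1],f[0]])
print(o['t'],o['ee_pos'].round(1),'spanner yaw',y.round(2),'radial',o['ft_force'][:2]@f,'tang',o['ft_force'][:2]@t,'moment',o['moment'].round(2),'Fz',o['ft_force'][2])
E
python3 f.py
```

```text
25.475 [554.1  36.9 121.1] spanner yaw -52.59 radial -3.8927152512029237 tang 0.08672571293905772 moment [0.35 0.29 0.24] Fz -0.7756156559468458
```

Call:
servo_tool:
  moves: "0.0014 0.001 0 0 0 -1; 0.0028 0.002 0 0 0 -2; 0.0042 0.0029 0 0 0 -3; 0.0056 0.0039 0 0 0 -4; 0.0056 0.0039 0 0 0 -4"

```text
t: 26.1
ee_pos: [558.1, 39.9, 120.5]
orientation: [-1.434, 0.772, -0.767]
ft_force: [-7.2, -1.7, 0.0]
width: 19.9
```

```bash
python3 f.py
```

```text
26.1 [558.1  39.9 120.5] spanner yaw -56.54 radial -2.578084056347819 tang -6.936304575619815 moment [-0.33  0.9   0.73] Fz 0.020888921617687184
```

Call:
servo_tool:
  moves: "0.0007 0.0004 0 0 0 -0.5; 0.0014 0.0009 0 0 0 -1; 0.0021 0.0013 0 0 0 -1.5; 0.0028 0.0018 0 0 0 -2; 0.0028 0.0018 0 0 0 -2; 0.0028 0.0018 0 0 0 -2"

```text
t: 26.85
ee_pos: [559.1, 40.3, 120.0]
orientation: [-1.427, 0.801, -0.792]
ft_force: [-11.3, -8.2, 1.0]
width: 20.1
```

```bash
python3 f.py; python3 w.py w26
```

```text
26.85 [559.1  40.3 120. ] spanner yaw -58.52 radial 1.129563348787642 tang -13.900808598977763 moment [-1.57  1.55  0.68] Fz 0.974459011248947
26.85 [559.1  40.3 120. ] yaw 121.48 F [-11.3  -8.2   1. ] w 20.1 q6 [ 0.05  0.5   1.84 -0.    0.8  -0.49]
```

View pics/w26.png

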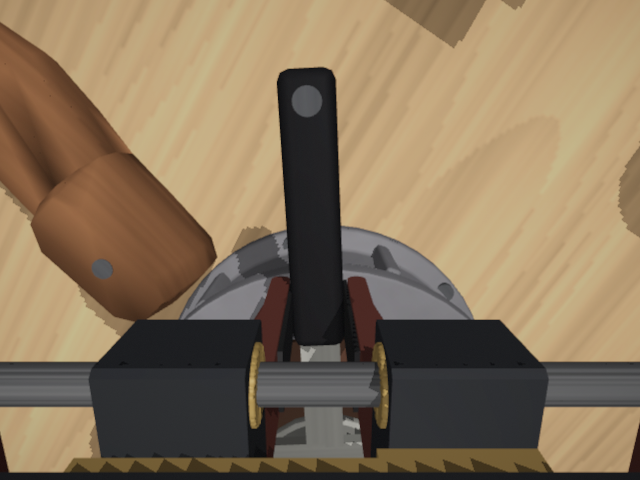

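Call:
servo_tool:
  moves: "-0.002 -0.0014 0 0 0 1; -0.004 -0.0028 0 0 0 2; -0.006 -0.0042 0 0 0 3; -0.0075 -0.0052 0 0 0 3.8; -0.0075 -0.0052 0 0 0 3.8; -0.0075 -0.0052 0 0 0 3.8"

```text
t: 27.65
ee_pos: [555.7, 37.4, 121.3]
orientation: [-1.438, 0.746, -0.746]
ft_force: [-2.3, 4.2, -1.2]
width: 19.6
```

```bash
python3 f.py
```

```text
27.65 [555.7  37.4 121.3] spanner yaw -54.81 radial -4.79686197223232 tang 0.5402329522726713 moment [0.78 0.11 0.29] Fz -1.1886061067877063
```

Call:
servo_tool:
  moves: "-0.0006 0.0008 0 0 0 0; -0.0006 0.0008 0.003 0 0 0; -0.0006 0.0008 0.008 0 0 0; -0.0006 0.0008 0.018 0 0 0; -0.0006 0.0008 0.04 0 0 0; -0.0006 0.0008 0.08 0 0 0; -0.0006 0.0008 0.08 0 0 0"

```text
t: 28.52
ee_pos: [556.7, 38.0, 204.7]
orientation: [-1.436, 0.741, -0.75]
ft_force: [-0.4, -0.4, -2.2]
width: 19.5
```

```bash
python3 f.py; python3 w.py w27;  python3 - <<'E'
from h import *
import pickle
o,im=pickle.load(open('w27.pkl','rb'))
T=im['T_tool_cam'];f=K(im)
for uv in [(319,90),(319,130),(319,200),(319,260),(319,320)]:
    u,v=uv; z=im['depth'][v,u]; q=np.array([(u-im['cx'])/f*z,-(v-im['cy'])/f*z,-z,1]); print(uv,(T@q)[:3].round(1))
s=ctrl.get_image('scene'); crop(s,250,220,380,350,5,'s27.png')
E
```

```text
28.525 [556.7  38.  204.7] spanner yaw -54.81 radial 0.07206611799097977 tang -0.5769160536739001 moment [-0.02 -0.1  -0.02] Fz -2.171056276519948
28.525 [556.7  38.  204.7] yaw 125.19 F [-0.4 -0.4 -2.2] w 19.5 q6 [ 0.05  0.37  1.81 -0.    0.95 -0.57]
(319, 90) [-81.    1.4  -0.3]
(319, 130) [-68.4   3.1  -0.3]
(319, 200) [-44.8   2.1  -0.3]
(319, 260) [-22.9   2.   -0.2]
(319, 320) [ 0.7  1.9 -0.2]
```

View pics/w27.png

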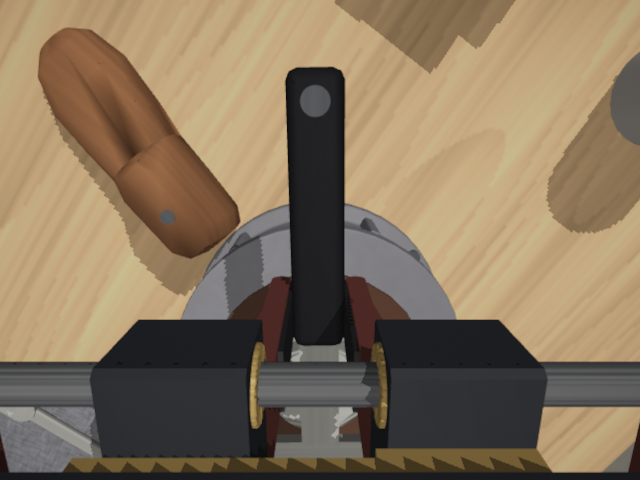

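View pics/s27.png

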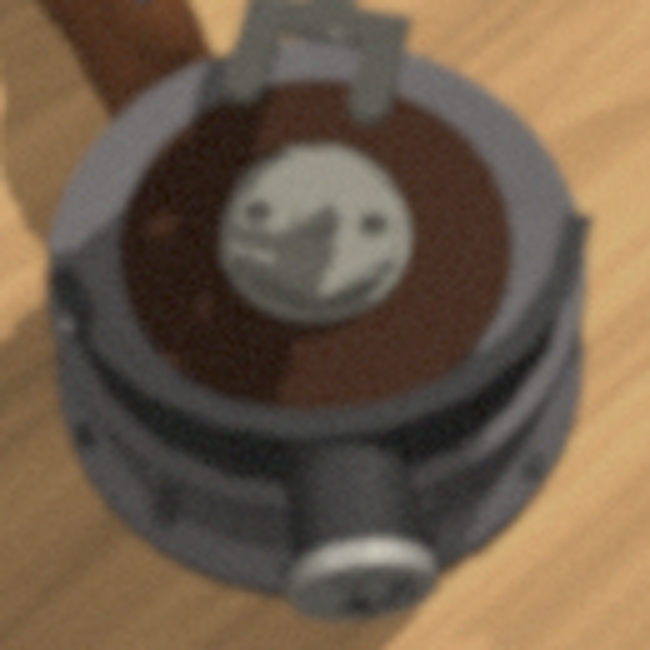

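```bash
python3 - <<'E'
from h import *
import pickle
s=pickle.load(open('im0.pkl','rb'))['scene']
P=onplane(s,np.array([[258,210],[373,221]])/5+[249.6,219.6],106); d=P[1]-P[0]
print(P,np.linalg.norm(d),np.degrees(np.arctan2(d[1],d[0]))-90)
E
```

```text
[[597.63664748 -53.81692324 106.        ]
 [630.14883889 -25.12148483 106.        ]] 43.36439525789495 -48.56819975946222
```

Call:
servo_tool:
  moves: "0.006 -0.03 0 0 0 6; 0.012 -0.06 0 0 0 12; 0.018 -0.095 0 0 0 18; 0.024 -0.13 0 0 0 25; 0.03 -0.16 0 0 0 31; 0.033 -0.176 0 0 0 34.8; 0.033 -0.176 0 0 0 34.8; 0.033 -0.176 0 0 0 34.8"

```text
t: 29.62
ee_pos: [586.9, -137.4, 200.2]
orientation: [-1.553, 0.277, -0.273]
ft_force: [-0.5, 0.0, -1.4]
width: 19.5
```

Call:
servo_tool:
  moves: "0 0 0 0 0 0; 0 0 0 0 0 0"

```text
t: 29.88
ee_pos: [587.7, -137.4, 201.2]
orientation: [-1.553, 0.274, -0.273]
ft_force: [-0.2, -0.6, -1.8]
width: 19.8
```

```bash
python3 f.py; python3 w.py w28
```

```text
29.875 [ 587.7 -137.4  201.2] spanner yaw -19.97 radial 0.054279078178306565 tang -0.6189603580481416 moment [ 0.01 -0.18  0.01] Fz -1.8238762556976649
29.875 [ 587.7 -137.4  201.2] yaw 160.03 F [-0.2 -0.6 -1.8] w 19.8 q6 [-0.25  0.44  1.71  0.    0.99 -1.47]
```

View pics/w28.png

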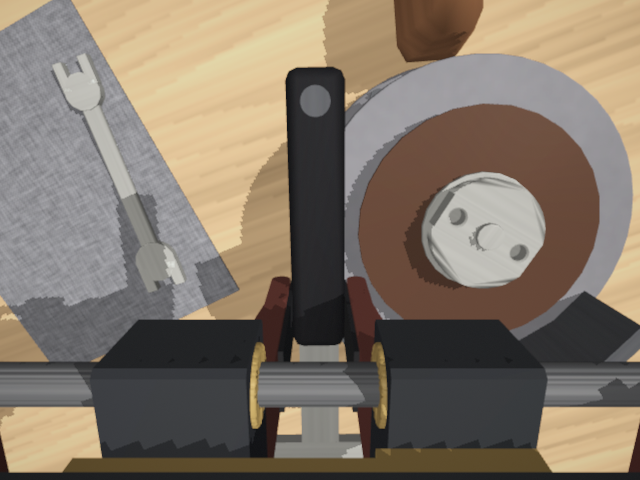

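```bash
python3 - <<'E'
from h import *
import pickle
o,im=pickle.load(open('w28.pkl','rb'))
def find(n,approx):
    o,im=pickle.load(open(n+'.pkl','rb')); g=cv2.cvtColor(im['pixels'],cv2.COLOR_RGB2GRAY); out=[]
    for (u,v) in approx:
        w=g[v-16:v+17,u-16:u+17].astype(float); th=np.percentile(w,75)-25
        m=(w<th).astype(np.uint8); k,l,st,c=cv2.connectedComponentsWithStats(m); i=l[16,16]
        if i==0: i=1+np.argmin(np.hypot(c[1:,0]-16,c[1:,1]-16))
        ys,xs=np.nonzero(l==i); hull=cv2.convexHull(np.c_[xs,ys].astype(np.int32)); (cx,cy),r=cv2.minEnclosingCircle(hull)
        out.append([u-16+cx,v-16+cy]); print(n,(u,v),st[i],out[-1],r)
    P=onplane(im,out,106,o); d=P[0]-P[1]; print(P.round(1),P.mean(0).round(1),np.linalg.norm(d),np.degrees(np.arctan(d[1]/d[0])))
find('w28',[(458,217),(519,253)]); find('w19',[(113,139),(160,208)]); find('w6',[(90,173),(169,172)])
E
```

```text
w28 (458, 217) [  7   7  19  18 268] [457.6578950881958, 216.42105293273926] 9.474698066711426
w28 (519, 253) [  7   7  19  17 258] [518.6428575515747, 252.1785717010498] 9.607508659362793
[[596.  -55.6 106. ]
 [629.2 -27.3 106. ]] [612.6 -41.5 106. ] 43.60829966951429 40.45936927217103
w19 (113, 139) [  6   6  21  22 350] [113.0, 139.5] 11.011457443237305
w19 (160, 208) [  6   7  20  19 293] [159.57999992370605, 207.5640001296997] 10.027188301086426
[[629.6 -27.  106. ]
 [597.2 -56.5 106. ]] [613.4 -41.7 106. ] 43.78587504479256 42.312696112180305
w6 (90, 173) [  6   6  21  21 330] [89.5, 173.0] 10.965956687927246
w6 (169, 172) [  6   7  20  20 316] [168.18965530395508, 172.18965530395508] 10.55388069152832
[[608.5 -20.4 106. ]
 [618.3 -63.2 106. ]] [613.4 -41.8 106. ] 43.93016694688888 -77.07497971602265
```

Call:
servo_tool:
  moves: "-0.015 -0.045 0 0 0 4; -0.03 -0.09 0 0 0 8; -0.045 -0.14 0 0 0 13; -0.06 -0.19 0 0 0 18; -0.0776 -0.2343 -0.02 0 0 22.9; -0.0776 -0.2343 -0.08 0 0 22.9; -0.0776 -0.2343 -0.13 0 0 22.9; -0.0776 -0.2343 -0.155 0 0 22.9"

```text
t: 30.92
ee_pos: [508.7, -371.3, 43.3]
orientation: [-1.568, -0.037, 0.042]
ft_force: [0.1, 0.3, -1.2]
width: 19.9
```

Call:
servo_tool:
  moves: "0 0 0 0 0 0; 0 0 -0.006 0 0 0; 0 0 -0.012 0 0 0; 0 0 -0.017 0 0 0; 0 0 -0.0195 0 0 0; 0 0 -0.0195 0 0 0; 0 0 -0.0195 0 0 0"

```text
t: 31.8
ee_pos: [510.2, -372.4, 26.8]
orientation: [-1.571, -0.04, 0.04]
ft_force: [0.0, -0.3, -1.8]
width: 19.4
```

```bash
python3 f.py
```

```text
31.8 [ 510.2 -372.4   26.8] spanner yaw 2.9 radial 0.010145368451353321 tang -0.2838466473532785 moment [ 0.03 -0.12  0.01] Fz -1.752063469972288
```

Call:
servo_tool:
  moves: "0 0 -0.001 0 0 0; 0 0 -0.001 0 0 0; 0 0 -0.001 0 0 0"

```text
t: 32.17
ee_pos: [510.2, -372.5, 25.8]
orientation: [-1.571, -0.04, 0.04]
ft_force: [-0.2, -0.6, -1.0]
width: 20.1
```

Call:
servo_tool:
  moves: "0 0 0 0 0 0; 0 0 0 0 0 0; 0 0 0 0 0 0; 0 0 0.02 0 0 0; 0 0 0.06 0 0 0; 0 0 0.12 0 0 0; 0 0 0.175 0 0 0; 0 0 0.175 0 0 0"
  hand: 110

```text
t: 33.17
ee_pos: [512.6, -374.2, 207.4]
orientation: [-1.577, -0.047, 0.033]
ft_force: [0.7, 0.5, -0.4]
width: 50.2
```

```bash
python3 f.py; python3 w.py w29; python3 - <<'E'
from h import *
import pickle
o,im=pickle.load(open('w29.pkl','rb'))
p=cloud(im,o)
for uv in [(318,150),(318,200),(318,240),(318,300)]: print(uv,p[uv[1],uv[0]].round(1))
E
```

```text
33.175 [ 512.6 -374.2  207.4] spanner yaw 2.91 radial 0.7583611969487465 tang 0.49165990435754386 moment [ 0.03 -0.13 -0.04] Fz -0.35904991734551994
33.175 [ 512.6 -374.2  207.4] yaw -177.09 F [ 0.7  0.5 -0.4] w 50.2 q6 [-0.65  0.47  1.64 -0.    1.02 -2.27]
(318, 150) [ 461.  -379.3   22.5]
(318, 200) [ 499.7 -377.3   21.6]
(318, 240) [ 534.  -375.6   16. ]
(318, 300) [ 593.3 -372.6    2.6]
```

View pics/w29.png

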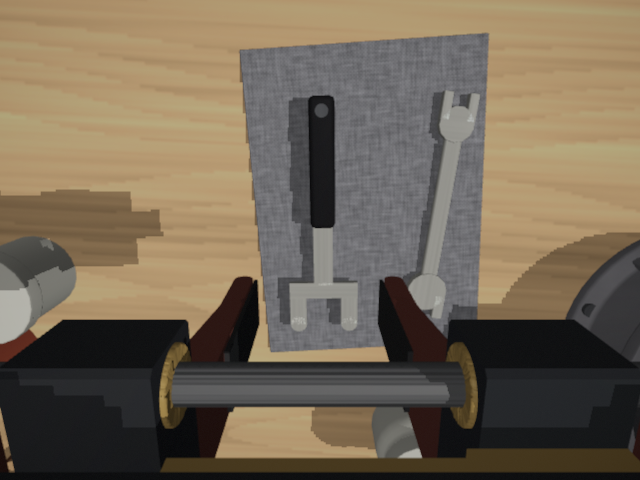

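Call:
servo_tool:
  moves: "-0.005 0.055 0.01 0 0 0; -0.01 0.11 0.02 0 0 0; -0.015 0.17 0.02 0 0 0; -0.02 0.23 0.02 0 0 0; -0.025 0.29 0.02 0 0 -1; -0.03 0.35 0.02 0 0 -1; -0.035 0.41 0.02 0 0 -1; -0.04 0.47 0.02 0 0 -1.9"

```text
t: 34.22
ee_pos: [468.7, 99.3, 219.7]
orientation: [-1.571, -0.012, 0.015]
ft_force: [1.3, 0.6, -0.3]
width: 49.8
```

Call:
servo_tool:
  moves: "-0.01 0.06 0 0 0 0; -0.02 0.12 0 0 0 0; -0.025 0.18 0 0 0 0; -0.028 0.21 0 0 0 0; -0.03 0.22 0 0 0 0; -0.03 0.22 0 0 0 0; -0.03 0.22 0 0 0 0"
  hand: 130

```text
t: 35.1
ee_pos: [440.0, 316.3, 220.3]
orientation: [-1.572, -0.012, 0.013]
ft_force: [0.3, -0.1, 0.5]
width: 43.2
```

```bash
python3 f.py; python3 w.py w30
```

```text
35.1 [440.  316.3 220.3] spanner yaw 0.93 radial 0.3365978388967751 tang -0.0864554130849287 moment [ 0.03 -0.19  0.01] Fz 0.5095629433241408
35.1 [440.  316.3 220.3] yaw -179.07 F [ 0.3 -0.1  0.5] w 43.2 q6 [ 0.6   0.33  1.83 -0.    0.98 -0.99]
```

View pics/w30.png

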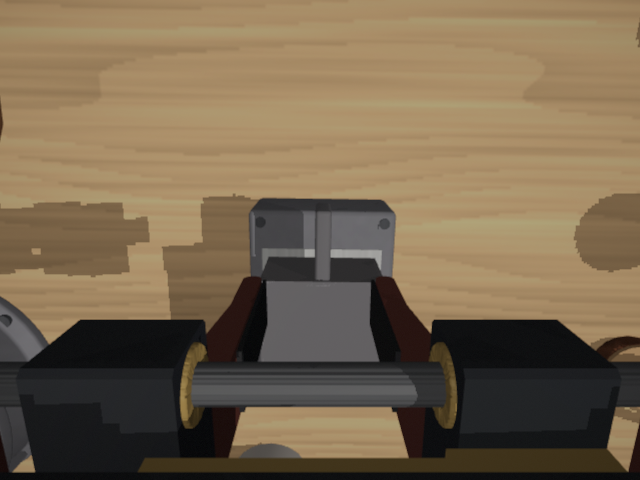

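```bash
python3 - <<'E'
from h import *
import pickle
o,im=pickle.load(open('w30.pkl','rb'))
crop(im,240,190,405,300,4,'w30c.png')
print('tab',onplane(im,[[322.5,207],[322.5,270]],112,o).round(1))
print('hood front edge',onplane(im,[[266,282],[379,282]],114,o).round(1))
print('box front',onplane(im,[[252,211],[393,211]],60,o).round(1), onplane(im,[[260,222],[384,224]],60,o).round(1))
E
```

```text
tab [[416.5 317.4 112. ]
 [456.8 318.2 112. ]]
hood front edge [[464.8 282.6 114. ]
 [463.5 354.  114. ]]
box front [[430.1 266.3  60. ]
 [428.2 369.8  60. ]] [[438.2 272.   60. ]
 [438.1 363.8  60. ]]
```

View pics/w30c.png

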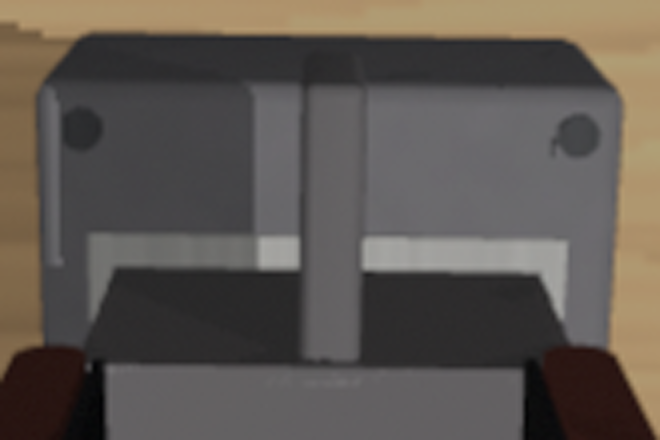

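Call:
servo_tool:
  moves: "-0.0036 0 -0.04 0 0 0; -0.0036 0 -0.08 0 0 0; -0.0036 0 -0.11 0 0 0; -0.0036 0 -0.1217 0 0 0; -0.0036 0 -0.1217 0 0 0"

```text
t: 35.78
ee_pos: [436.6, 317.0, 98.8]
orientation: [-1.571, -0.012, 0.014]
ft_force: [-0.1, -0.2, 1.5]
width: 42.5
```

Call:
servo_tool:
  moves: "0 0 0 0 0 0; 0 0 0 0 0 0; 0 0 0 0 0 0; 0 0 0 0 0 0"
  hand: 255

```text
t: 36.28
ee_pos: [436.7, 318.8, 99.6]
orientation: [-1.568, -0.014, 0.012]
ft_force: [0.3, 3.4, -0.1]
width: 10.4
```

```bash
python3 f.py; python3 - <<'E'
import numpy as np
v=np.array([-117.5,36])
for a in range(0,95,5):
    t=np.radians(a); # opening: front up and back
    p=np.array([v[0]*np.cos(t)+v[1]*np.sin(t), -v[0]*np.sin(t)+v[1]*np.cos(t)])
    print(a,(p-v).round(1))
E
```

```text
36.275 [436.7 318.8  99.6] spanner yaw 0.93 radial 0.3814809334031319 tang 3.4301271533545004 moment [ 0.46 -0.15 -0.38] Fz -0.12530771664266493
0 [0. 0.]
5 [ 3.6 10.1]
10 [ 8.  19.9]
15 [13.3 29.2]
20 [19.4 38. ]
25 [26.2 46.3]
30 [33.7 53.9]
35 [41.9 60.9]
40 [50.6 67.1]
45 [59.9 72.5]
50 [69.6 77.2]
55 [79.6 80.9]
60 [89.9 83.8]
65 [100.5  85.7]
70 [111.1  86.7]
75 [121.9  86.8]
80 [132.5  86. ]
85 [143.1  84.2]
90 [153.5  81.5]
```

Call:
servo_tool:
  moves: "0.0036 0.001 0.0101 0 0 0; 0.008 0.001 0.0199 0 0 0; 0.0133 0.001 0.0292 0 0 0; 0.0194 0.001 0.038 0 0 0; 0.0262 0.001 0.0463 0 0 0; 0.0337 0.001 0.0539 0 0 0; 0.0419 0.001 0.0609 0 0 0; 0.0506 0.001 0.0671 0 0 0"

```text
t: 37.28
ee_pos: [487.1, 318.9, 166.3]
orientation: [-1.57, -0.013, 0.014]
ft_force: [1.0, 6.5, -8.7]
width: 9.7
```

```bash
python3 f.py
```

```text
37.275 [487.1 318.9 166.3] spanner yaw 0.99 radial 1.0877356063794208 tang 6.455521989297884 moment [ 1.02  0.13 -0.43] Fz -8.663470448517845
```

Call:
servo_tool:
  moves: "0.0093 0.001 0.0054 0 0 0; 0.019 0.001 0.0101 0 0 0; 0.029 0.001 0.0138 0 0 0; 0.0393 0.001 0.0167 0 0 0; 0.0499 0.001 0.0186 0 0 0; 0.0605 0.001 0.0196 0 0 0; 0.0713 0.001 0.0197 0 0 0; 0.0819 0.001 0.0189 0 0 0"

```text
t: 38.28
ee_pos: [569.9, 319.4, 185.4]
orientation: [-1.571, -0.014, 0.014]
ft_force: [-4.8, -2.8, -0.5]
width: 9.9
```

```bash
python3 f.py
```

```text
38.275 [569.9 319.4 185.4] spanner yaw 1.02 radial -4.886109978812037 tang -2.6726238277998107 moment [-0.55  1.   -0.17] Fz -0.47361223407498665
```

Call:
servo_tool:
  moves: "0.0106 0 -0.0018 0 0 0; 0.021 0 -0.0045 0 0 0; 0.0245 0 -0.0055 0 0 0; 0.0245 0 -0.0055 0 0 0"

```text
t: 38.78
ee_pos: [595.2, 319.5, 180.5]
orientation: [-1.571, -0.016, 0.012]
ft_force: [1.0, -4.7, 5.0]
width: 9.7
```

```bash
python3 f.py; python3 - <<'E'
from h import *
s=ctrl.get_image('scene'); crop(s,330,60,470,210,4,'s31.png')
E
python3 w.py w31
```

```text
38.775 [595.2 319.5 180.5] spanner yaw 1.02 radial 0.9050246706913646 tang -4.702185539295313 moment [-0.88  0.16 -0.05] Fz 4.995047194987966
38.825 [595.  319.5 180.6] yaw -178.98 F [ 0.6 -5.1  5.6] w 9.9 q6 [ 0.48  0.56  1.55 -0.    1.02 -1.11]
```

View pics/s31.png

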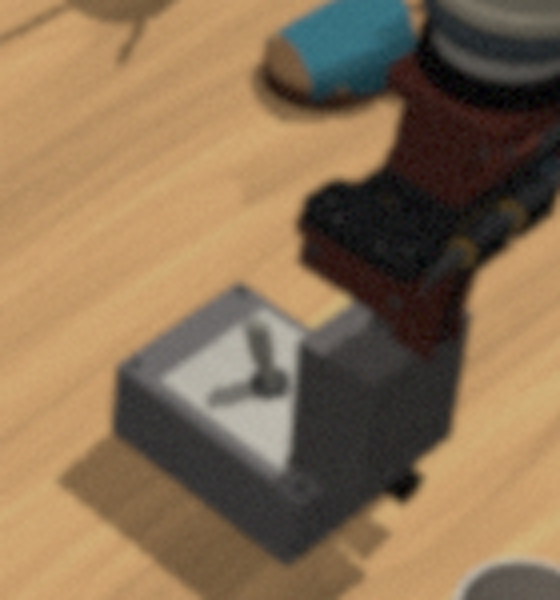

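View pics/w31.png

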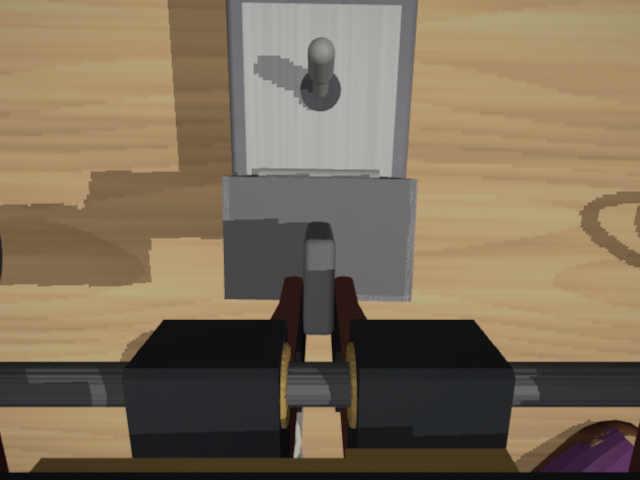

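```bash
python3 - <<'E'
from h import *
import pickle
o,im=pickle.load(open('w31.pkl','rb'))
print('tip',onplane(im,[[321,50]],94,o),'pivot',onplane(im,[[321,92]],61,o)); p=cloud(im,o); print(p[48,321],p[60,321], p[200,250],p[280,250],p[250,319],p[320,319])
E
```

```text
tip [[487.5618196  317.91676668  94.        ]] pivot [[505.16009161 318.49957087  61.        ]]
[487.47444445 317.88165587  99.10575346] [492.70900582 318.00252742  97.34039734] [554.40544168 289.74484384 152.21830326] [587.77687378 289.64248875 156.50912313] [561.78763697 318.16922747 197.48063722] [584.65244158 318.61464173 199.49023813]
```

Call:
servo_tool:
  moves: "0 0 0 0 0 0; 0 0 0 0 0 0; 0 0 0.02 0 0 0; 0 0 0.05 0 0 0; -0.02 0 0.06 0 0 0; -0.06 0 0.06 0 0 0; -0.11 0 0.06 0 0 0; -0.15 0 0.06 0 0 0"
  hand: 170

```text
t: 39.88
ee_pos: [440.3, 319.1, 239.4]
orientation: [-1.571, -0.013, 0.015]
ft_force: [0.0, -0.1, 0.3]
width: 29.2
```

Call:
servo_tool:
  moves: "0 -0.0012 -0.03 0 0 0; 0.003 -0.0012 -0.07 0 0 0; 0.006 -0.0012 -0.11 0 0 0; 0.006 -0.0012 -0.137 0 0 0; 0.006 -0.0012 -0.137 0 0 0"
  hand: 255

```text
t: 40.5
ee_pos: [447.1, 317.5, 101.0]
orientation: [-1.573, -0.011, 0.017]
ft_force: [-0.9, 0.6, -1.2]
width: 0.3
```

```bash
python3 f.py; python3 w.py w32
```

```text
40.5 [447.1 317.5 101. ] spanner yaw 1.02 radial -0.8614606489686737 tang 0.567788283240408 moment [ 0.04 -0.15 -0.03] Fz -1.1555391174988974
40.5 [447.1 317.5 101. ] yaw -178.98 F [-0.9  0.6 -1.2] w 0.3 q6 [ 0.6   0.52  1.88  0.    0.75 -0.99]
```

View pics/w32.png

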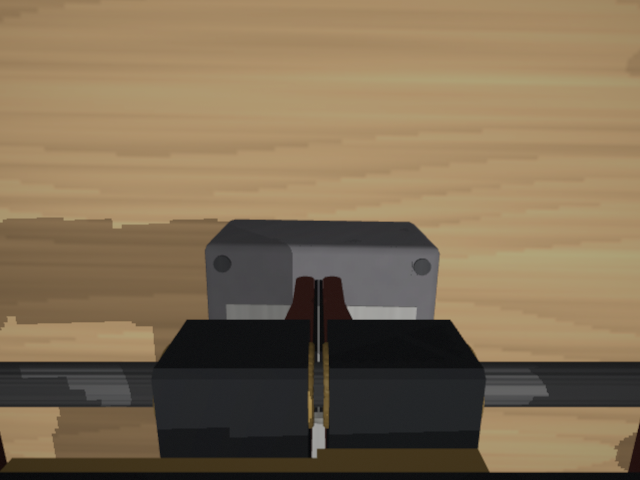

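Call:
servo_tool:
  moves: "0.01 0.0005 0 0 0 0; 0.018 0.0005 0 0 0 0; 0.025 0.0005 0 0 0 0; 0.031 0.0005 0 0 0 0; 0.037 0.0005 0 0 0 0; 0.042 0.0005 0 0 0 0; 0.046 0.0005 0 0 0 0; 0.046 0.0005 0 0 0 0"

```text
t: 41.55
ee_pos: [496.0, 319.0, 102.4]
orientation: [-1.571, -0.014, 0.013]
ft_force: [-0.6, -0.7, -0.4]
width: 0.4
```

```bash
python3 f.py; python3 - <<'E'
from h import *
s=ctrl.get_image('scene'); crop(s,330,60,470,210,4,'s33.png')
E
```

```text
41.55 [496.  319.  102.4] spanner yaw 1.0 radial -0.636828325178429 tang -0.6795168517287428 moment [ 0.06 -0.1  -0.07] Fz -0.4048731933213282
```

View pics/s33.png

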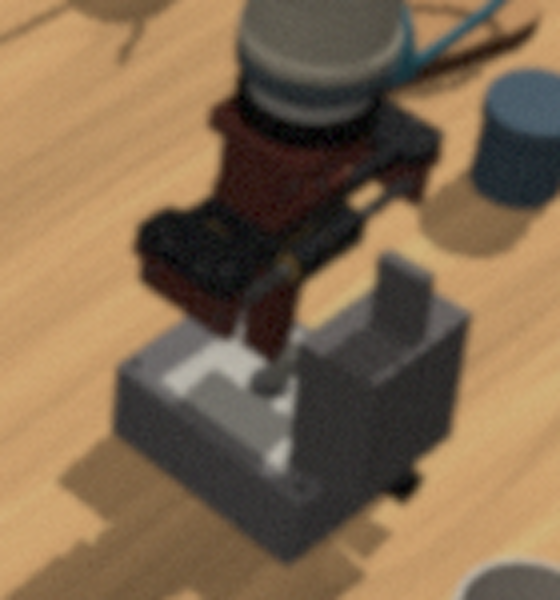

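Call:
servo_tool:
  moves: "0.002 0 0 0 0 0; 0.004 0 0 0 0 0; 0.005 0 0 0 0 0; 0.005 0 0 0 0 0"

```text
t: 42.1
ee_pos: [497.9, 318.9, 102.0]
orientation: [-1.572, -0.01, 0.018]
ft_force: [-10.1, 1.1, 4.6]
width: 0.1
```

```bash
python3 f.py
```

```text
42.1 [497.9 318.9 102. ] spanner yaw 0.99 radial -10.090323639614862 tang 1.3068396984221526 moment [0.38 1.61 0.05] Fz 4.577347726625486
```

Call:
servo_tool:
  moves: "-0.015 0 0 0 0 0; -0.03 0 0.02 0 0 0; -0.03 0 0.07 0 0 0; -0.03 0 0.12 0 0 0; 0 0 0.139 0 0 0; 0.05 0 0.139 0 0 0; 0.07 0 0.139 0 0 0; 0.07 0 0.139 0 0 0"
  hand: 170

```text
t: 43.1
ee_pos: [571.3, 318.7, 241.2]
orientation: [-1.571, -0.014, 0.012]
ft_force: [-0.4, -0.2, -0.4]
width: 29.3
```

```bash
python3 f.py; python3 w.py w34
```

```text
43.1 [571.3 318.7 241.2] spanner yaw 0.94 radial -0.3612400577776491 tang -0.16627592425561308 moment [ 0.06 -0.15 -0.  ] Fz -0.4081123360342768
43.1 [571.3 318.7 241.2] yaw -179.06 F [-0.4 -0.2 -0.4] w 29.3 q6 [ 0.49  0.47  1.56 -0.    1.11 -1.1 ]
```

View pics/w34.png

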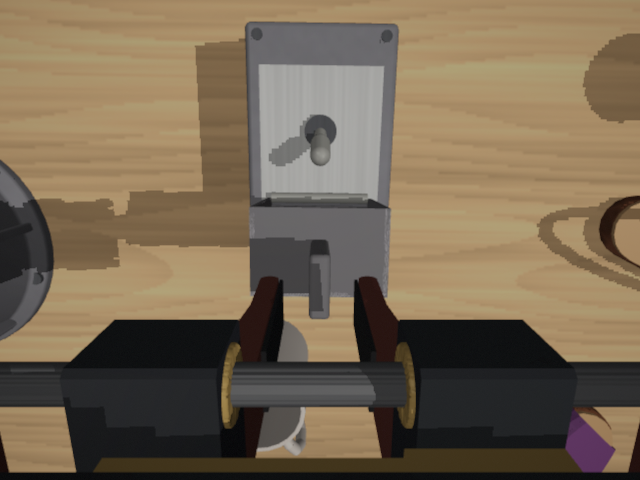

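```bash
python3 - <<'E'
from h import *
import pickle
o,im=pickle.load(open('w34.pkl','rb'))
print('tip',onplane(im,[[320,153]],94,o),'pivot',onplane(im,[[320,131]],61,o)); p=cloud(im,o); print(p[153,320],p[305,319],p[250,319],p[280,270])
print(onplane(im,[[319.5,290]],197,o))
E
```

```text
tip [[518.12621604 318.02924536  94.        ]] pivot [[504.00175395 317.89746863  61.        ]]
[517.88572162 318.00813448  98.05694867] [582.07669885 318.32883339 200.76648745] [558.64017932 317.92247417 188.6838636 ] [560.12742136 298.40507611 226.8319226 ]
[[576.02643733 318.46318007 197.        ]]
```

Call:
servo_tool:
  moves: "0.015 0 0 0 0 0; 0.024 0 -0.01 0 0 0; 0.024 0 -0.04 0 0 0; 0.024 0 -0.06 0 0 0; 0.024 0 -0.06 0 0 0; 0.024 0 -0.06 0 0 0"

```text
t: 43.9
ee_pos: [594.9, 319.2, 182.0]
orientation: [-1.57, -0.014, 0.013]
ft_force: [0.3, -0.3, 0.5]
width: 29.0
```

Call:
servo_tool:
  moves: "0 0 0 0 0 0; 0 0 0 0 0 0; 0 0 0 0 0 0; 0 0 0 0 0 0"
  hand: 255

```text
t: 44.4
ee_pos: [594.9, 319.4, 182.2]
orientation: [-1.57, -0.015, 0.013]
ft_force: [-0.3, 0.5, 3.1]
width: 9.9
```

```bash
python3 f.py; python3 - <<'E'
import numpy as np
r=123.3;p=lambda a:r*np.array([np.cos(np.radians(162.2-a)),np.sin(np.radians(162.2-a))])
for b in [91.3,46.3,6.3]:
    print('from',b)
    for a in np.arange(b-5,b-46,-5): print(round(a,1),(p(a)-p(b)).round(1))
E
```

```text
44.4 [594.9 319.4 182.2] spanner yaw 1.0 radial -0.3209981416031835 tang 0.49682425156789234 moment [ 0.21 -0.11 -0.08] Fz 3.050458993952402
from 91.3
86.3 [-10.3   3.1]
81.3 [-20.8   5.2]
76.3 [-31.5   6.5]
71.3 [-42.3   6.8]
66.3 [-53.    6.1]
61.3 [-63.7   4.6]
56.3 [-74.1   2.1]
51.3 [-84.3  -1.3]
46.3 [-94.2  -5.6]
from 46.3
41.3 [-9.5 -5.1]
36.3 [-18.4 -11. ]
31.3 [-26.9 -17.7]
26.3 [-34.7 -25.1]
21.3 [-41.8 -33.2]
16.3 [-48.2 -41.8]
11.3 [-53.9 -51. ]
6.3 [-58.7 -60.6]
1.3 [-62.7 -70.6]
from 6.3
1.3 [ -4. -10.]
-3.7 [ -7.  -20.3]
-8.7 [ -9.2 -30.8]
-13.7 [-10.4 -41.5]
-18.7 [-10.7 -52.3]
-23.7 [-10.1 -63. ]
-28.7 [ -8.5 -73.7]
-33.7 [ -6.  -84.1]
-38.7 [ -2.6 -94.3]
```

Call:
servo_tool:
  moves: "-0.0103 0 0.0031 0 0 0; -0.0208 0 0.0052 0 0 0; -0.0315 0 0.0065 0 0 0; -0.0423 0 0.0068 0 0 0; -0.053 0 0.0061 0 0 0; -0.0637 0 0.0046 0 0 0; -0.0741 0 0.0021 0 0 0; -0.0843 0 -0.0013 0 0 0"

```text
t: 45.4
ee_pos: [509.8, 319.1, 180.7]
orientation: [-1.57, -0.014, 0.013]
ft_force: [3.0, 1.3, 1.7]
width: 9.8
```

```bash
python3 f.py; python3 - <<'E'
import numpy as np
r=123.3;p=lambda a:r*np.array([np.cos(np.radians(162.2-a)),np.sin(np.radians(162.2-a))])
for b,n in [(51.3,8),(11.3,5)]:
    for a in np.arange(b-5,b-5*n-1,-5): print(round(a,1),(p(a)-p(b)).round(1), (p(a)+[554,62]).round(1))
E
```

```text
45.4 [509.8 319.1 180.7] spanner yaw 0.99 radial 3.044973924531141 tang 1.2637833874528108 moment [ 0.04 -1.08 -0.3 ] Fz 1.6922416683338926
46.3 [-9.9 -4.3] [500.1 172.9]
41.3 [-19.3  -9.4] [490.7 167.8]
36.3 [-28.3 -15.3] [481.7 161.9]
31.3 [-36.7 -22. ] [473.3 155.2]
26.3 [-44.6 -29.4] [465.5 147.8]
21.3 [-51.7 -37.4] [458.3 139.8]
16.3 [-58.1 -46.1] [451.9 131.1]
11.3 [-63.8 -55.2] [446.3 122. ]
6.3 [-4.8 -9.6] [441.4 112.3]
1.3 [ -8.8 -19.6] [437.5 102.3]
-3.7 [-11.8 -29.9] [434.4  92. ]
-8.7 [-14.  -40.5] [432.3  81.5]
-13.7 [-15.2 -51.1] [431.   70.8]
```

Call:
servo_tool:
  moves: "-0.0099 0 -0.0043 0 0 0; -0.0193 0 -0.0094 0 0 0; -0.0283 0 -0.0153 0 0 0; -0.0367 0 -0.022 0 0 0; -0.0446 0 -0.0294 0 0 0; -0.0517 0 -0.0374 0 0 0; -0.0581 0 -0.0461 0 0 0; -0.0638 0 -0.0552 0 0 0"

```text
t: 46.4
ee_pos: [445.3, 318.9, 124.4]
orientation: [-1.571, -0.013, 0.015]
ft_force: [0.5, 1.5, 4.3]
width: 9.8
```

```bash
python3 f.py
```

```text
46.4 [445.3 318.9 124.4] spanner yaw 0.99 radial 0.48277937939241855 tang 1.4686000908788197 moment [ 0.28 -0.29 -0.35] Fz 4.345424982187077
```

Call:
servo_tool:
  moves: "-0.0025 0 -0.005 0 0 0; -0.0048 0 -0.01 0 0 0; -0.007 0 -0.015 0 0 0; -0.0088 0 -0.02 0 0 0; -0.0092 0 -0.023 0 0 0; -0.0092 0 -0.023 0 0 0"

```text
t: 47.15
ee_pos: [437.4, 318.9, 103.6]
orientation: [-1.571, -0.014, 0.013]
ft_force: [-6.8, -1.9, 23.9]
width: 9.6
```

```bash
python3 f.py; python3 - <<'E'
from h import *
s=ctrl.get_image('scene'); crop(s,330,60,470,210,4,'s36.png')
E
```

```text
47.15 [437.4 318.9 103.6] spanner yaw 1.0 radial -6.87085442058329 tang -1.8209788508295104 moment [-0.37  0.89 -0.43] Fz 23.86990459197264
```

View pics/s36.png

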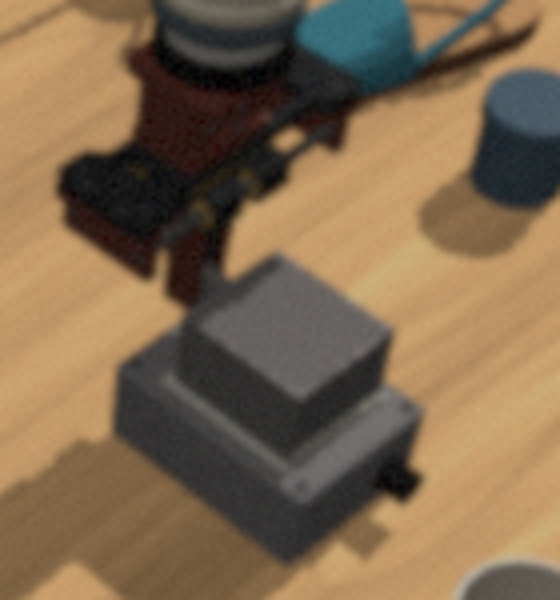

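Call:
servo_tool:
  moves: "0 0 0 0 0 0; 0 0 0 0 0 0; 0 0 0 0 0 0; 0 0 0.02 0 0 0; 0 0 0.06 0 0 0; 0 0 0.12 0 0 0; 0 0 0.13 0 0 0; 0 0 0.13 0 0 0"
  hand: 150

```text
t: 48.2
ee_pos: [437.3, 318.9, 232.1]
orientation: [-1.57, -0.014, 0.013]
ft_force: [-0.6, -0.3, -0.6]
width: 35.9
```

```bash
python3 f.py; python3 w.py w37; python3 - <<'E'
from h import *
import pickle
o,im=pickle.load(open('w37.pkl','rb')); p=cloud(im,o)
for uv in [(322,230),(322,260),(322,215)]: print(p[uv[1],uv[0]].round(1))
d0=pickle.load(open('im0.pkl','rb'))['scene']; s=ctrl.get_image('scene'); save(s,'s37.png'); crop(s,350,115,445,205,6,'s37b.png')
P0=cloud(d0);P=cloud(s)
m=np.zeros((480,640),bool); m[128:165,385:425]=1
top=m&(P0[...,2]>108)&(np.abs(P0[...,1]-318)<33)&(np.abs(P0[...,0]-510)<35)
for Q in (P0,P):
    q=Q[top]; A=np.c_[q[:,:2]-[510,318],np.ones(len(q))]; c,*_=np.linalg.lstsq(A,q[:,2],rcond=None); print(top.sum(),'slope deg',np.degrees(c[:2]).round(2),'z',c[2].round(2))
E
```

```text
48.2 [437.3 318.9 232.1] spanner yaw 1.01 radial -0.5822751169377972 tang -0.24280058181232717 moment [ 0.09 -0.17 -0.02] Fz -0.5793006922109863
48.2 [437.3 318.9 232.1] yaw -178.99 F [-0.6 -0.3 -0.6] w 35.9 q6 [ 0.61  0.31  1.82 -0.    1.   -0.98]
[431.2 320.3 112. ]
[452.6 320.8 108.5]
[421.4 320.1 112.1]
614 slope deg [0.02 0.01] z 113.95
614 slope deg [ 25.07 -40.53] z 114.04
```

View pics/s37.png

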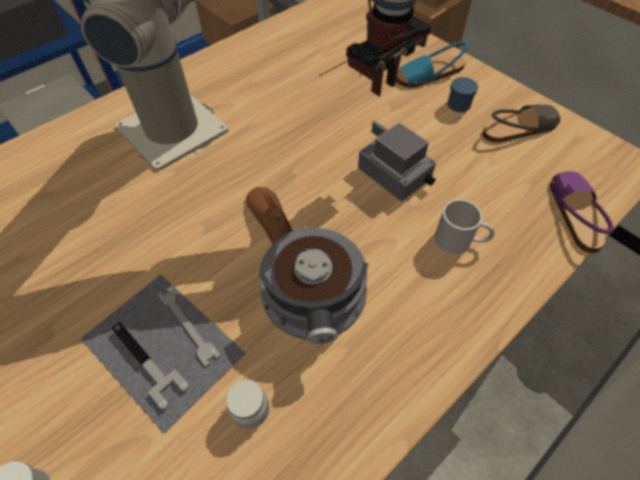

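View pics/w37.png

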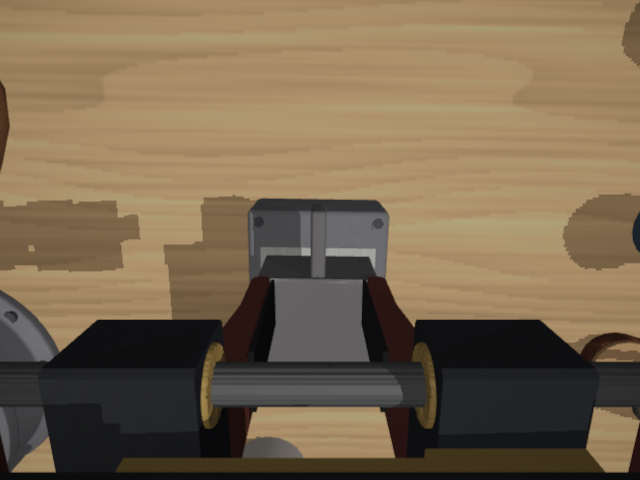

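```bash
python3 - <<'E'
from h import *
import pickle
d0=pickle.load(open('im0.pkl','rb'))['scene']; s=ctrl.get_image('scene')
P0=cloud(d0);P=cloud(s)
m=np.zeros((480,640),bool); m[128:165,385:425]=1
top=m&(P0[...,2]>108)&(np.abs(P0[...,1]-318)<33)&(np.abs(P0[...,0]-510)<35)
d=(P-P0)[...,2][top]; print(np.percentile(d,[5,25,50,75,95]))
fr=top&(P0[...,0]<490); bk=top&(P0[...,0]>530); dd=(P-P0)[...,2]; print('front',np.median(dd[fr]),'back',np.median(dd[bk]))
print(ctrl.get_obs()['t'])
E
```

```text
[-3.29110879 -1.35055127 -0.06279577  1.10811074  2.96670381]
front -0.25362009362822846 back 0.0068567342141250265
48.35
```

Hood is at its original closed height (within 0.3 mm). The arm is clear of everything, so I'm handing in.

```bash
python3 -c "
from workcell import ctrl
print(ctrl.close_job(), ctrl.get_obs()['t'])"
```

```text
the job is handed in; nothing more can be done
the job is handed in; nothing more can be done
```

The job is handed in at about 48 s of the 72 s allowed, with every step done in the order asked. `close_job` reports no verdict.

**Nut:** I seated both pins and turned the nut about 61°, until the last joint was near its limit. I then laid the spanner on the mat, took it again with the gripper turned half round, reseated it and turned on. The nut came up hard, with about 14 N at the grip (roughly 1.4 N m or more, against the 0.3 N m of friction). Seen afterwards by the wrist camera, the nut had turned about 62° in all.

**Spanner:** It was lowered onto the mat before release and lies flat near its first place.

**Switch box:** I opened the hood to about 90° and pushed the toggle over until it stopped (10 N). Its tip moved from x = 487.5 to 518.1 mm, 30.6 mm against the 31.3 mm expected. I then closed the hood with 24 N pressing it down. Its top is within 0.3 mm of where it was at the start, by median depth.

**Other things:** The last scene picture shows the flat spanner, last, mug and jar apparently where they were. I judged that by eye and did not measure it.

**Checks that disagreed:**
- When the nut came tight, the spanner was some 2–3° further round than the measured nut angle plus the pins' play would explain. I put this down to the grip yielding and to camera error, and took the torque as the proof that it was tight.
- The low-resolution scene view gave the total turn as 61.5° rather than 62.4°.
- A plane fit to the hood's top gave a nonsense slope, so I used median heights instead.

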